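# Clear the key machine and rack the screwdrivers

## Robot

A 6-joint arm with a two-finger parallel gripper is mounted at the origin on the work surface. World frame = base frame: x ahead of the robot, y to its left, z up, the work surface at z = 0. Lengths are in mm, angles in rad, forces in N, time in s.
With the tool pointing down it reaches from about 350 to 775 mm from the base axis. Payload 7.3 kg.
Tool frame: the origin (TCP) lies on the mounting face of the last link; the fingertips stand 178 mm ahead of it and the grasp point (between the pads) lies 159 mm ahead of it (bot.grip_point_offset is the distance from the TCP to the grasp point, in mm); x points along the fingers, y is the direction in which the jaws open and shut, and the axes are right-handed (so a half turn about x gives the same grasp; the last joint's range is limited). The gripper opens to 92 mm and grips with 3 to 60 N. Pads are 19 mm wide; open, the fingers measure 130 mm over their backs; the gripper's body (75 mm by 190 mm) begins 47 mm behind the grasp point.
Start: joints at [1.07, 0.342, 1.524, -0, 1.275, -0.146], TCP at [182.365, 492.312, 404.741] pointing down, gripper open.
Joint ranges: [-2.53, 2.53], [-0.77, 2.02], [0.04, 2.7], [-1, 4.14], [0.28, 2.66], [-3.11, 3.11]. Speed limits (rad/s): [2.57, 2.57, 3.14, 3.14, 3.14, 3.14].

## Interface

Orientations are given as [roll, pitch, yaw] about the fixed x, y, z axes, in that order (R = Rz(yaw) Ry(pitch) Rx(roll)).
In Python, from plant import bot gives the robot as it stands.
- The arm moves only by the tool arm_command, never from a script. Its argument "moves" is a list of rows, each a list of 5 numbers: the shift along the tool's x, y, z in cm, then the turn about the tool's x in degrees, then the opening, from 0 (shut) to 1 (fully open). A call has 1 to 10 rows; each row is the pose to reach, as a shift and turn from the pose measured when the call began, along the tool's axes at that moment; what a row does not reach only later rows make up. A row lasts 1/10 s, in which the tool goes at most 50 mm and 8.59 degrees, less where a joint would pass 70% of its speed; a pose out of reach is approached as far as the arm can. A call with a gripper value outside its range is refused whole. The fingers move at their own pace and stop on an object; the grip force is fixed at half the most. Time passes only in rows, so rows that repeat a pose let the fingers close. It gives the time, the measured TCP pose, the force and the opening at its end, in the units of the state.
- bot.get_obs(): the state, without advancing time (a new reading comes with each control period).
- bot.capture(name): name is "side" or "top" or "wrist"; returns a dict with "frame" (420x560x3 uint8, blue, green, red), "K" (3x3 intrinsics, pixels), "origin" and "orientation" of the camera in the world; the wrist camera has in their place "T_tool_cam" (4x4, takes a point from camera to tool coordinates, whose origin is the TCP and whose axes are the tool frame's). Camera axes: x right, y down, z forward; pixel columns grow to the right and rows downward; lengths in mm; the calibration is good to about 2 mm. A picture is of the moment at which its call begins: read the wrist's pose just before it. There is no depth.
- bot.close_job(): hands the job in, once; it reports no verdict.
The state is a dict: "time": time; "joint_positions": joint angles; "dq": joint speeds; "tau": joint torques, N m; "tool_pos": TCP position; "tcp_rot": TCP orientation; "contact_force": force on the tool from outside, world axes, zero at the start; "moment": the same for the moment, N m; "grip_width": finger opening in mm.
Only numpy, scipy, OpenCV 4.12 (cv2) and the standard library are available. Lean on these libraries where they do the work, as an engineer would, in place of code of your own. Each camera call takes 0.05 s, during which the arm holds its last target.

## Task

Make the key-cutting machine ready for use again: first press the red emergency stop until it latches, then take every screwdriver off the machine's bed and lay each one in its own empty lane of the sloping rack, handle end low towards the robot, handle in the front notch and shank in the rear notch; any driver that was already in the rack must also be lying properly in a lane at the end. Only when the bed is clear lower the blue guard fully, and last of all twist the emergency stop clockwise so that it springs back up. Do not disturb the other things on the bench.

Things in the scene. Friction and masses are not known exactly. Their poses are not given: they have to be found in the camera images.
- driver_red: red-handled screwdriver, 190 mm long: square handle 28 x 28 x 100 mm (roll is free), then a round steel shank 8 mm thick, 90 mm long; 0.125 kg. Origin on its axis at the best grip point, near the balance: handle spans x -65 to +35 mm, shank +35 to +125 mm; +x points to the tip. Starts on the machine's bed, handle towards the robot, axis 22 mm above the bench; may be absent
- driver_green: green-handled screwdriver, 190 mm long: square handle 28 x 28 x 100 mm (roll is free), then a round steel shank 8 mm thick, 90 mm long; 0.125 kg. Origin on its axis at the best grip point, near the balance: handle spans x -65 to +35 mm, shank +35 to +125 mm; +x points to the tip. Starts on the machine's bed, handle towards the robot, axis 22 mm above the bench; may be absent
- driver_blue: blue-handled screwdriver, 190 mm long: square handle 28 x 28 x 100 mm (roll is free), then a round steel shank 8 mm thick, 90 mm long; 0.125 kg. Origin on its axis at the best grip point, near the balance: handle spans x -65 to +35 mm, shank +35 to +125 mm; +x points to the tip. Starts on the machine's bed, handle towards the robot, axis 22 mm above the bench; may be absent
- driver_orange: orange-handled screwdriver, 190 mm long: square handle 28 x 28 x 100 mm (roll is free), then a round steel shank 8 mm thick, 90 mm long; 0.125 kg. Origin on its axis at the best grip point, near the balance: handle spans x -65 to +35 mm, shank +35 to +125 mm; +x points to the tip. Starts on the machine's bed, handle towards the robot, axis 22 mm above the bench; may be absent
- parked_a: Black and grey screwdriver, 190 mm long: square handle 28 x 28 x 100 mm (roll is free), then a round steel shank 8 mm thick, 90 mm long; 0.125 kg. Origin on its axis at the best grip point, near the balance: handle spans x -65 to +35 mm, shank +35 to +125 mm; +x points to the tip. If present (one of three is) it lies in lane 0 of the rack from the start
- parked_b: Black and grey screwdriver, 190 mm long: square handle 28 x 28 x 100 mm (roll is free), then a round steel shank 8 mm thick, 90 mm long; 0.125 kg. Origin on its axis at the best grip point, near the balance: handle spans x -65 to +35 mm, shank +35 to +125 mm; +x points to the tip. If present (one of three is) it lies in lane 2 of the rack from the start
- parked_c: Black and grey screwdriver, 190 mm long: square handle 28 x 28 x 100 mm (roll is free), then a round steel shank 8 mm thick, 90 mm long; 0.125 kg. Origin on its axis at the best grip point, near the balance: handle spans x -65 to +35 mm, shank +35 to +125 mm; +x points to the tip. If present (one of three is) it lies in lane 4 of the rack from the start
- rack_bed: Sloping bed of the screwdriver rack, fixed: +x up the slope (20 degrees, away from the robot), y across, z square to it. Origin 95 mm above the bench, where the origin of a driver seated in the middle lane lies. Five lanes: y = -144 (lane 0), -72, 0, 72, 144 mm (lane 4). Seated: driver origin at x = 0 (24 mm either way will do), z = 0, axis along x. Deck at z = -38 mm
- front_notch (a point): Middle of the notch floor of the middle lane in the front plate, at rack_bed x = -42, z = -14 mm. The plate is steel, 6 mm thick, upright on the bed; it carries the handles in flat-bottomed notches 33 mm wide at the floor, 45 mm at the mouth, 16 mm deep, one per lane. A red end stop bar crosses the rack at rack_bed x = -92 mm, top at z = -6 mm
- rear_notch (a point): The same in the rear plate, at rack_bed x = +80, z = -4 mm. It carries the shanks in V notches 10 mm wide at the floor, 44 mm at the mouth, 17 mm deep, one per lane; 6 mm thick. Red cheeks close the rack at y = -173 and +173 mm
- machine: Grey key-cutting machine, fixed. Origin at bench level under the middle of its flat aluminium bed (280 mm along x, 320 mm along y, 8 mm thick, no side walls); its housing, 210 mm high with a screen on top, begins 155 mm behind the origin (+x)
- guard (a joint): Opening angle of the blue see-through guard: 0 = fully down, about 1.5 to 1.75 rad at the start (standing up behind the bed). Stiff hinge: it stays where it is left; moving it takes up to about 6 N at the handle
- guard_hinge (a point): Middle of the guard's hinge line (along the machine's y), 140 mm behind the machine's origin and 100 mm above the bench
- guard_handle (a point): Middle of the guard's black T-handle: a bar along y, 50 mm long, 16 mm thick, ends free, on an 18 mm wide stem, 30 mm off the guard. Gripped across its ends it pivots between the fingers as it follows its arc (238 mm radius) about guard_hinge. Guard down: 236 mm in front of the hinge line and 30 mm below it, 70 mm above the bench; open: up to 335 mm above the bench
- stop_station: Yellow emergency stop box, fixed to the bench, 70 x 70 mm and 50 mm high, origin under its middle, with a red mushroom button on top
- stop_top (a point): Centre of the top of the red mushroom head (40 mm across, 16 mm thick, vertical sides); 83 mm above the bench when up, 76 mm when latched
- stop_button (a joint): How far the mushroom button is down (m): 0 = up, about 0.0077 = latched, 0.0105 = its end stop. Pressing takes up to about 8 N; it must go down to the end stop to latch, and then stays down until twisted
- stop_head (a joint): Turn of the mushroom head (rad), positive clockwise seen from above; a weak spring returns it to 0, stop at 1.0. Turned by more than 0.55 the latch lets go and the button springs up as soon as the head is released
- brush: Bystander: yellow-handled brush lying on the bench
- padlock: Bystander: brass padlock lying on the bench
- tape_measure: Bystander: yellow tape measure
- oil_bottle: Bystander: amber oil bottle, 130 mm high
- key_box: Bystander: blue open box of key blanks, 130 x 170 mm, 45 mm high

How it is judged:
By the outcome, as a careful person would: the job done as asked, in the order asked, and still so for the second after the job is handed in, with the robot touching nothing.
Of driver_red, driver_green, driver_blue, driver_orange only 3 to 4 are there at a start; the rules pass over those that are not, and their reading is None.
Of parked_a, parked_b, parked_c only 1 to 1 are there at a start; the rules pass over those that are not, and their reading is None.
At some moment in a run one of driver_red, driver_green, driver_blue, driver_orange may be knocked a few centimetres aside while the robot is not near it.
Once in a run the grip may slacken for a moment while it holds something.
It also fails if it takes over 210 s, if anything falls off the work surface, if the arm or the gripper's body presses on something with over 40 N, if the wrist force passes 120 N, or if a joint passes its speed limit or range.

## Working session

There is one attempt and no reset: what is moved stays moved. The work goes in short steps, Python scripts to look and compute and a tool call to move; the robot and the scene stay as the last step left them, time stands still between calls to the robot, and variables do not carry over. Pictures are saved under pics/ and viewed, and the job is handed in when it is done.

Besides the shell and the picture viewer there is one more tool, called after "Emit:" by a JSON object that holds its "fn" and its "kwargs", one argument or row to a line. arm_command: Moves the arm, as the interface text tells. Its arguments: {"type":"object","properties":{"moves":{"type":"array"}},"required":["moves"]}

```bash
ls; mkdir -p pics
python3 - <<'E'
from plant import bot
import cv2,numpy as np
o=bot.get_obs(); print(o)
for n in ("side","top","wrist"):
    c=bot.capture(n); cv2.imwrite(f"pics/{n}0.png",c["frame"])
    print(n,{k:np.round(v,3).tolist() for k,v in c.items() if k!="frame"})
E
```

```text
pics
{'time': 0.0, 'joint_positions': array([ 1.06999963e+00,  3.42732799e-01,  1.52503112e+00, -2.06701260e-06,
        1.27541906e+00, -1.46008443e-01]), 'dq': array([-0.00026517, -0.0005344 , -0.00200295, -0.00021431,  0.00197042,
        0.00056474]), 'tau': array([-1.18357897e-03, -4.31240809e+01, -2.44220656e+01,  7.13118422e-02,
        5.60176594e-02, -8.52393305e-05]), 'tool_pos': array([182.29604712, 492.18452361, 404.03460179]), 'tcp_rot': array([-1.71556192,  1.569206  , -2.07034957]), 'contact_force': array([-0.7929704,  0.6110498,  0.1911284]), 'moment': array([-0.04365633,  0.03596357,  0.02005116]), 'grip_width': 91.58231433817468}
side {'K': [[385.781, 0.0, 280.081], [0.0, 385.781, 209.633], [0.0, 0.0, 1.0]], 'origin': [521.355, -980.009, 1019.713], 'orientation': [-2.344, 0.017, -0.056]}
top {'K': [[407.106, 0.0, 277.367], [0.0, 407.106, 206.127], [0.0, 0.0, 1.0]], 'origin': [388.344, -64.548, 1133.166], 'orientation': [-2.986, 0.007, -1.55]}
wrist {'K': [[339.393, 0.0, 276.105], [0.0, 339.393, 208.607], [0.0, 0.0, 1.0]], 'T_tool_cam': [[-0.001, -0.274, 0.962, 20.6], [1.0, -0.0, 0.001, 0.633], [0.0, 0.962, 0.274, -72.797], [0.0, 0.0, 0.0, 1.0]]}
```

View pics/side0.png

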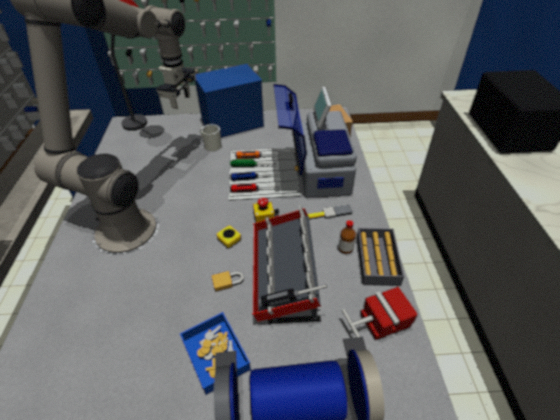

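View pics/top0.png

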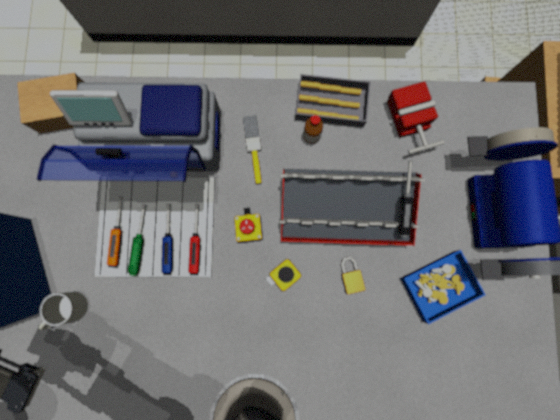

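View pics/wrist0.png

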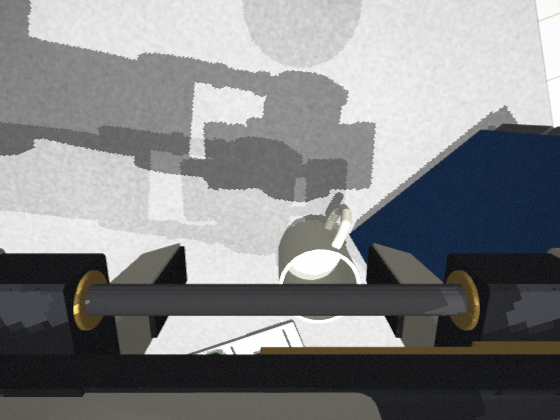

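```bash
cat > h.py <<'E'
from plant import bot
import cv2,numpy as np
from scipy.spatial.transform import Rotation as R
def cap(n,save=None):
    o=bot.get_obs(); c=bot.capture(n)
    if n=="wrist":
        T=np.eye(4);T[:3,:3]=R.from_euler('xyz',o['tcp_rot']).as_matrix();T[:3,3]=o['tool_pos']
        M=T@np.array(c['T_tool_cam']); c['R']=M[:3,:3];c['o']=M[:3,3]
    else:
        c['R']=R.from_euler('xyz',c['orientation']).as_matrix();c['o']=np.array(c['origin'])
    if save: cv2.imwrite(save,c['frame'])
    return c
def pix2z(c,uv,z):
    d=c['R']@np.linalg.solve(c['K'],[uv[0],uv[1],1.]); 
    return c['o']+d*(z-c['o'][2])/d[2]
def proj(c,p):
    q=c['K']@(c['R'].T@(np.asarray(p,float)-c['o'])); return q[:2]/q[2]
def crop(c,x0,y0,x1,y1,f,save):
    cv2.imwrite(save,cv2.resize(c['frame'][y0:y1,x0:x1],None,fx=f,fy=f,interpolation=cv2.INTER_CUBIC))
def tool():
    o=bot.get_obs(); return np.array(o['tool_pos']),R.from_euler('xyz',o['tcp_rot']).as_matrix(),o
def go(p,yawdir=None):
    """print shift (cm) in tool axes to put grasp point at p, and turn deg so tool y along +-yawdir (deg, world)"""
    t,M,o=tool(); g=t+M[:,0]*bot.grip_point_offset
    s=M.T@(np.asarray(p,float)-g)/10
    y=np.degrees(np.arctan2(M[1,1],M[0,1]))
    tw=None
    if yawdir is not None:
        tw=-((yawdir-y+90)%180-90)   # tool x down
    print('t',round(o['time'],2),'grip',g.round(1),'shift cm',s.round(2),'yang',round(y,1),'turn',tw,'q6',o['joint_positions'][5].round(2),'w',round(o['grip_width'],1),'F',o['contact_force'].round(1))
E
python3 - <<'E'
from h import *
c=cap("top")
crop(c,80,180,230,290,5,"pics/t_bed.png"); crop(c,225,150,425,260,4,"pics/t_rack.png")
s=cap("side"); crop(s,220,190,340,340,4,"pics/s_rack.png"); crop(s,210,70,360,220,4,"pics/s_mach.png")
t,M,o=tool(); print(M.round(3)); go([500,0,100],90)
E
```

```text
[[-0.     0.347  0.938]
 [-0.001  0.938 -0.347]
 [-1.    -0.001 -0.   ]]
t 0.25 grip [182.3 492.2 245.2] shift cm [ 14.54 -35.11  46.89] yang 69.7 turn -20.32709424498573 q6 -0.15 w 91.7 F [0.3 0.5 0.3]
```

View pics/t_bed.png

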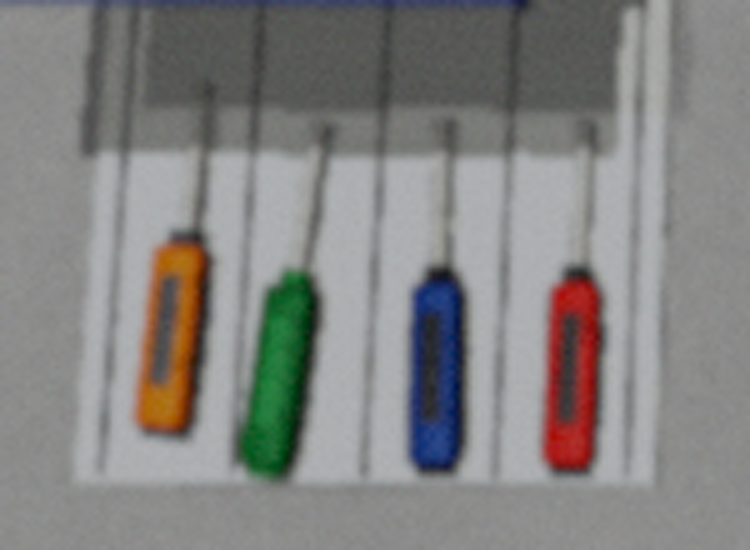

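View pics/t_rack.png

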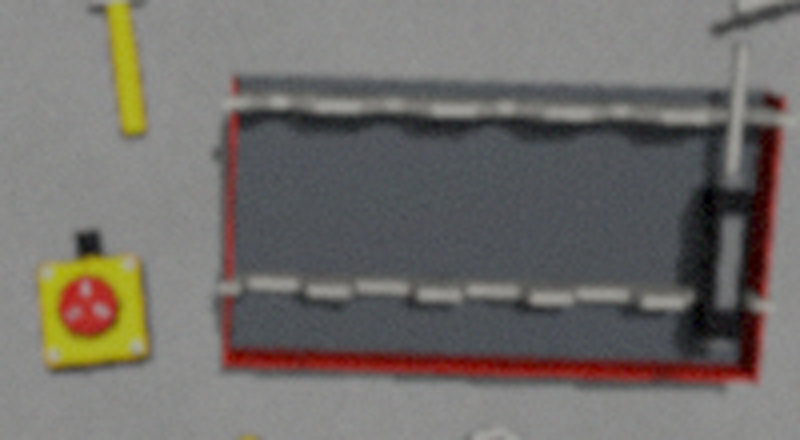

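View pics/s_rack.png

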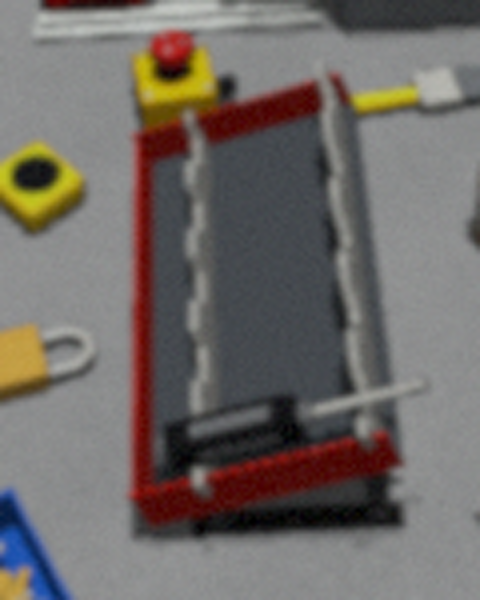

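View pics/s_mach.png

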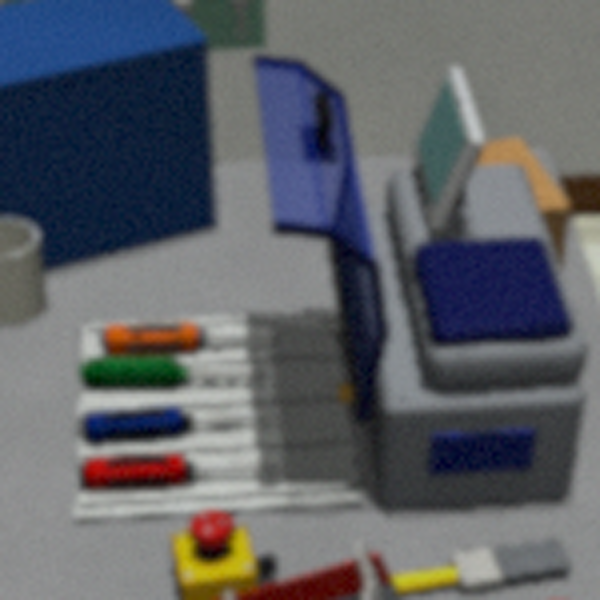

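```bash
cat > rk.py <<'E'
from h import *
from scipy.optimize import least_squares
def Tr(p):
    T=np.eye(4); T[:3,:3]=R.from_euler('z',p[2]).as_matrix()@R.from_euler('y',-np.radians(20)).as_matrix(); T[:3,3]=[p[0],p[1],95]; return T
def rp(p,q): return (Tr(p)@np.r_[q,1])[:3]
E
python3 - <<'E'
from rk import *
c=cap("top"); s=cap("side")
pts=[([-42,y,-14],np.array(uv)/4+[225,150]) for y,uv in zip([144,72,0,-72],[(272,284),(383,286),(495,288),(605,291)])]
f=lambda p: np.concatenate([proj(c,rp(p,q))-uv for q,uv in pts])
r=least_squares(f,[500,-150,0],x_scale=[10,10,.1]); p=r.x; print(p, r.fun.round(2)); np.save('rack.npy',p)
def draw(c,save,x0,y0,x1,y1,k,p):
    im=cv2.resize(c['frame'][y0:y1,x0:x1],None,fx=k,fy=k,interpolation=cv2.INTER_CUBIC)
    def L(a,b,col):
        A=[(proj(c,rp(p,q))-[x0,y0])*k for q in (a,b)]
        cv2.line(im,tuple(int(v) for v in A[0]),tuple(int(v) for v in A[1]),col,1)
    for y in (-144,-72,0,72,144):
        for x,w0,w1,z,d in((-42,16.5,22.5,-14,16),(80,5,22,-4,17)):
            L([x,y-w0,z],[x,y+w0,z],(0,255,0)); L([x,y-w0,z],[x,y-w1,z+d],(0,255,0)); L([x,y+w0,z],[x,y+w1,z+d],(0,255,0))
    L([-92,-173,-6],[-92,173,-6],(255,255,0)); 
    for sg in(-173,173): L([-92,sg,-6],[80,sg,-6],(255,0,255))
    cv2.imwrite(save,im)
draw(c,"pics/ov_t.png",225,150,425,260,4,p); draw(s,"pics/ov_s.png",220,190,340,340,4,p)
# parked ideal origin, drivers
def d(uvh,uvt):
    a=pix2z(c,np.array(uvh)/5+[80,180],36); b=pix2z(c,np.array(uvt)/5+[80,180],24);return a,b
for n,h0,h1,t in(("orange",(163,428),(183,240),(209,90)),("green",(268,472),(296,278),(327,128)),("blue",(436,468),(440,275),(449,125)),("red",(569,467),(578,275),(588,128))):
    A=pix2z(c,np.array(h0)/5+[80,180],36);B=pix2z(c,np.array(h1)/5+[80,180],36);C=pix2z(c,np.array(t)/5+[80,180],24)
    print(n,A[:2].round(1),B[:2].round(1),C[:2].round(1),"len",np.linalg.norm(A-B).round(0),np.linalg.norm((C-A)[:2]).round(0),'ang',np.degrees(np.arctan2((C-A)[1],(C-A)[0])).round(1), 'handle ang',np.degrees(np.arctan2((B-A)[1],(B-A)[0])).round(1))
print("stop",pix2z(c,np.array((88,305))/4+[225,150],83))
E
```

```text
[ 5.51658156e+02 -2.41169767e+02 -9.95174647e-04] [ 0.61 -0.04  0.22  0.03 -0.38  0.1  -0.45 -0.07]
orange [391. 384.] [492.  381.6] [576.9 378.9] len 101.0 186.0 ang -1.6 handle ang -1.4
green [369. 326.] [472.7 318.7] [556.9 311.8] len 104.0 188.0 ang -4.3 handle ang -4.0
blue [373.  236.4] [475.9 240.8] [559.9 244.3] len 103.0 187.0 ang 2.4 handle ang 2.4
red [375.  165.5] [477.4 166.1] [559.7 167.3] len 102.0 185.0 ang 0.6 handle ang 0.3
stop [499.00500714  23.93338425  83.        ]
```

View pics/ov_t.png

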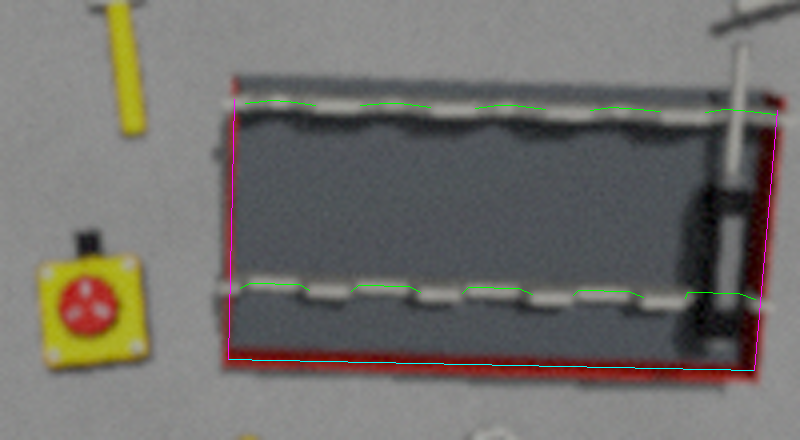

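View pics/ov_s.png

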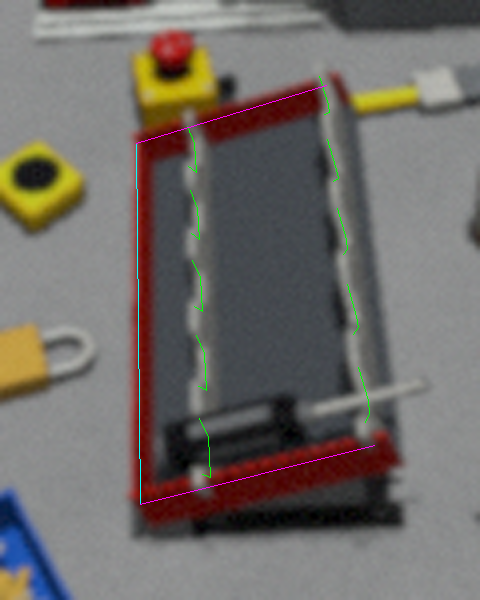

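Run:
```python
from rk import *
p=np.load('rack.npy')
c=cap("top"); s=cap("side")
for cc,x0,y0,x1,y1,n in((c,380,140,430,260,'ovp_t'),(s,250,250,340,340,'ovp_s')):
    k=5 if n=='ovp_t' else 6
    im=cv2.resize(cc['frame'][y0:y1,x0:x1],None,fx=k,fy=k,interpolation=cv2.INTER_CUBIC)
    for (xa,xb,hw) in((-65,35,14),(35,125,4)):
        for sy,sz in((1,1),(-1,1),(1,-1),(-1,-1)):
            A=[tuple(int(v) for v in (proj(cc,rp(p,[x,-144+sy*hw,sz*hw]))-[x0,y0])*k) for x in(xa,xb)]
            cv2.line(im,A[0],A[1],(0,255,0),1)
    cv2.imwrite(f'pics/{n}.png',im)
go([499,24,240],90)
```

```text
t 0.45 grip [182.4 492.3 245.5] shift cm [  0.55 -32.91  45.96] yang 69.7 turn -20.32734542446626 q6 -0.15 w 92.0 F [ 0.2 -0.1  0.3]
```

View pics/ovp_t.png

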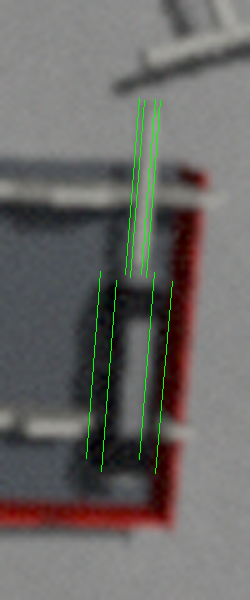

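View pics/ovp_s.png

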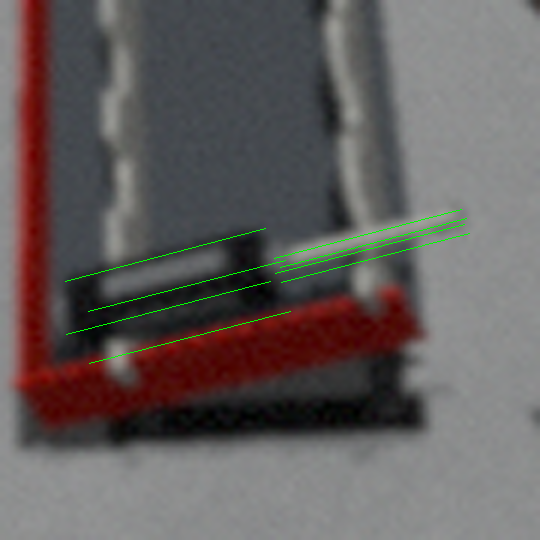

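Emit:
{"fn": "arm_command", "kwargs": {
  "moves": [
    [0.5,-32.9,46,-20.3,0.5],
    [0.5,-32.9,46,-20.3,0.5],
    [0.5,-32.9,46,-20.3,0.5],
    [0.5,-32.9,46,-20.3,0.5],
    [0.5,-32.9,46,-20.3,0.5],
    [0.5,-32.9,46,-20.3,0.5],
    [0.5,-32.9,46,-20.3,0.5],
    [0.5,-32.9,46,-20.3,0.5],
    [0.5,-32.9,46,-20.3,0.5],
    [0.5,-32.9,46,-20.3,0.5]
  ]
}}

```text
time: 1.45
tool_pos: [458.1, 84.3, 400.7]
tcp_rot: [0.197, 1.57, 0.196]
contact_force: [0.8, 1.0, 0.0]
grip_width: 45.7
```

Run:
```python
from rk import *
go([499,24,200],90)
```

```text
t 1.45 grip [458.2  84.3 241.5] shift cm [ 4.15 -6.03  4.08] yang 90.0 turn -0.04495566918062366 q6 -1.55 w 45.7 F [0.8 1.  0. ]
```

Emit:
{"fn": "arm_command", "kwargs": {
  "moves": [
    [4,-6,4.1,0,0],
    [4,-6,4.1,0,0],
    [4,-6,4.1,0,0],
    [4,-6,4.1,0,0]
  ]
}}

```text
time: 1.85
tool_pos: [499.1, 23.9, 360.3]
tcp_rot: [2.43, 1.57, 2.428]
contact_force: [0.1, 0.2, 0.3]
grip_width: 18.3
```

Run:
```python
from rk import *
c=cap("wrist","pics/w1.png")
print(proj(c,[499,24,83])); go([499,24,83+19],90)
```

```text
[275.57133155 208.00862535]
t 1.9 grip [498.9  24.7 201.7] shift cm [ 9.97 -0.07  0.  ] yang 89.9 turn -0.061056545092981196 q6 -1.67 w 14.6 F [-0.4  1.   1.4]
```

View pics/w1.png

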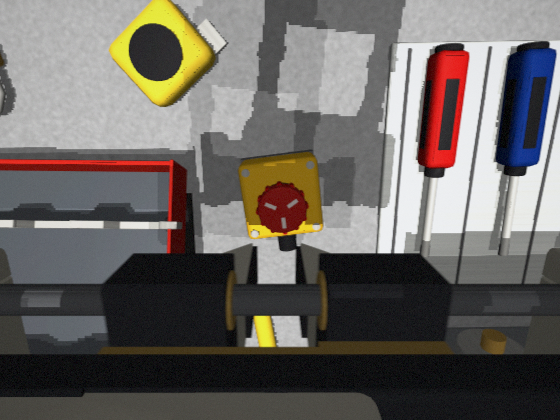

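Run:
```python
from rk import *
c=cap("wrist"); t=cap("top"); s=cap("side")
def red(c,box):
    x0,y0,x1,y1=box; h=cv2.cvtColor(c['frame'][y0:y1,x0:x1],cv2.COLOR_BGR2HSV)
    m=((h[...,0]<8)|(h[...,0]>172))&(h[...,1]>140)&(h[...,2]>60)
    v,u=np.nonzero(m); print(u.size,u.min()+x0,u.max()+x0,v.min()+y0,v.max()+y0); return (np.array([u.min()+u.max(),v.min()+v.max()])/2+[x0,y0])
a=red(c,(230,150,335,245)); print(a,pix2z(c,a,79))
a=red(t,(232,210,265,240)); print(a,pix2z(t,a,79))
a=red(s,(250,195,275,212)); print(a,pix2z(s,a,79))
```

```text
1779 255 306 181 233
[280.5 207. ] [499.56520201  28.60564062  79.        ]Traceback (most recent call last):
  File "<stdin>", line 8, in <module>
  File "<stdin>", line 6, in red
    return umr_minimum(a, axis, None, out, keepdims, initial, where)
ValueError: zero-size array to reduction operation minimum which has no identity
```

Emit:
{"fn": "arm_command", "kwargs": {
  "moves": [
    [4,0.3,0,0,0],
    [8.5,0.3,0.05,0,0],
    [9.5,0.3,0.05,0,0],
    [9.9,0.3,0.05,0,0],
    [10.2,0.3,0.05,0,0],
    [10.5,0.3,0.05,0,0],
    [10.8,0.3,0.05,0,0],
    [11,0.3,0.05,0,0],
    [11.1,0.3,0.05,0,0],
    [11.1,0.3,0.05,0,0]
  ]
}}

```text
time: 3.05
tool_pos: [499.8, 28.5, 251.6]
tcp_rot: [0.083, 1.567, 0.084]
contact_force: [-2.5, 2.5, 5.7]
grip_width: 0.4
```

Run:
```python
from rk import *
go([499.5,27,91],90)
```

```text
t 3.05 grip [500.4  28.6  92.4] shift cm [ 0.14 -0.16 -0.09] yang 90.0 turn 0.044543200183355225 q6 -1.67 w 0.4 F [-2.5  2.5  5.7]
```

Emit:
{"fn": "arm_command", "kwargs": {
  "moves": [
    [0.15,0,0,0,0],
    [0.25,0,0,0,0],
    [0.35,0,0,0,0],
    [0.35,0,0,0,0]
  ]
}}

```text
time: 3.45
tool_pos: [499.8, 28.6, 250.9]
tcp_rot: [0.024, 1.564, 0.025]
contact_force: [-8.3, 1.1, 22.3]
grip_width: 0.3
```

Emit:
{"fn": "arm_command", "kwargs": {
  "moves": [
    [-5,0,0,0,0.6],
    [-10,0,0,0,0.6],
    [-14,0,0,0,0.6],
    [-14,0,0,0,0.6]
  ]
}}

```text
time: 3.85
tool_pos: [500.0, 28.4, 397.7]
tcp_rot: [-0.075, 1.55, -0.074]
contact_force: [1.1, 0.1, -0.1]
grip_width: 27.9
```

Run:
```python
from rk import *
s=cap("side"); crop(s,210,130,310,230,6,"pics/s2.png")
w=cap("wrist","pics/w2.png"); go([439,166,150],90)
```

```text
t 3.95 grip [500.6  28.4 233.1] shift cm [ 8.24 13.77 -6.23] yang 90.1 turn 0.055701454116643845 q6 -1.67 w 35.8 F [-0.6  1.1  0.4]
```

View pics/s2.png

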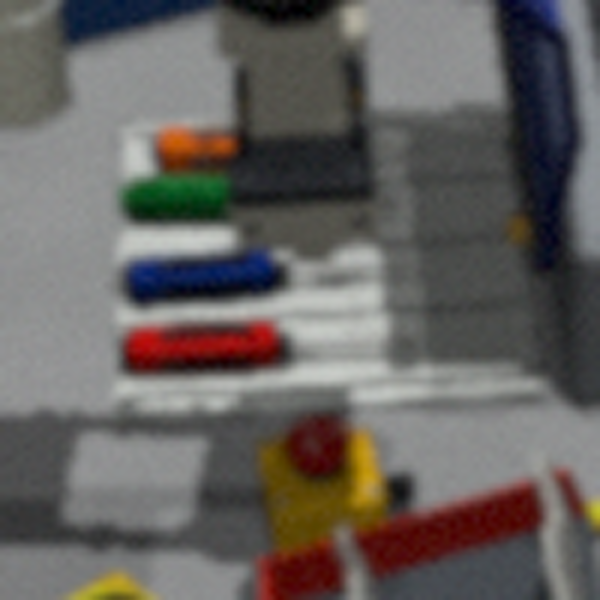

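View pics/w2.png

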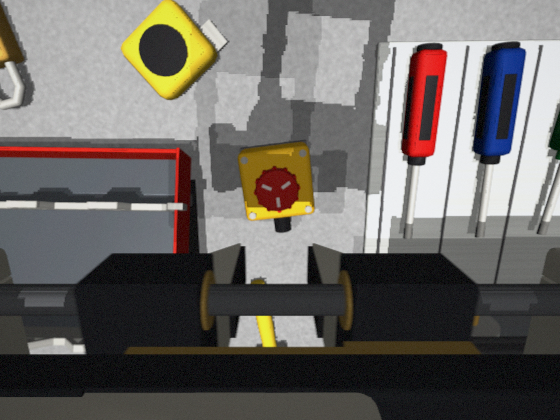

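```bash
cat > drv.py <<'E'
from rk import *
HSV={'red':((172,8),120,60),'green':((45,85),90,30),'blue':((105,130),110,40),'orange':((8,20),150,90)}
def handle(c,col,box,z=36,show=True):
    x0,y0,x1,y1=box; h=cv2.cvtColor(c['frame'][y0:y1,x0:x1],cv2.COLOR_BGR2HSV)
    (a,b),s,v=HSV[col]; H=h[...,0]
    m=((H>=a)|(H<=b)) if a>b else ((H>=a)&(H<=b))
    m=(m&(h[...,1]>s)&(h[...,2]>v)).astype(np.uint8)
    m=cv2.morphologyEx(m,cv2.MORPH_CLOSE,np.ones((9,9),np.uint8))
    n,l,st,ce=cv2.connectedComponentsWithStats(m); i=1+np.argmax(st[1:,4])
    cn,_=cv2.findContours((l==i).astype(np.uint8),cv2.RETR_EXTERNAL,cv2.CHAIN_APPROX_NONE)
    cn=max(cn,key=len)[:,0,:]+[x0,y0]
    P=np.array([pix2z(c,q,z)[:2] for q in cn]).astype(np.float32)
    (cx,cy),(w,hh),_=cv2.minAreaRect(P); bx=cv2.boxPoints(cv2.minAreaRect(P))
    e=[bx[1]-bx[0],bx[2]-bx[1]]; e=max(e,key=np.linalg.norm); 
    if e[0]<0:e=-e
    ang=np.degrees(np.arctan2(e[1],e[0])); u=e/np.linalg.norm(e)
    print(col,'centre',round(cx,1),round(cy,1),'size',round(w),round(hh),'ang',round(ang,1),'origin',(np.array([cx,cy])+15*u).round(1))
E
python3 - <<'E'
from drv import *
w=cap("wrist"); t=cap("top","pics/t3.png")
handle(w,'red',(390,20,465,180)); handle(w,'blue',(470,20,530,180))
for k in('red','blue','green','orange'): handle(t,k,(95,220,205,280))
E
```

```text
red centre 425.8 167.6 size 98 32 ang 0.2 origin [440.8 167.6]
blue centre 424.8 238.4 size 41 98 ang -0.1 origin [439.8 238.3]
red centre 428.0 167.4 size 99 25 ang 0.5 origin [443.  167.5]
blue centre 455.6 247.6 size 35 11 ang 3.6 origin [470.6 248.5]
green centre 423.1 324.3 size 29 108 ang -6.2 origin [438.  322.7]
orange centre 441.0 384.9 size 26 97 ang -1.4 origin [456.  384.5]
```

Emit:
{"fn": "arm_command", "kwargs": {
  "moves": [
    [3,13.9,-5.9,0,0.6],
    [8,13.9,-5.9,0,0.6],
    [12,13.9,-5.9,0,0.6],
    [14,13.9,-5.9,0,0.6],
    [14,13.9,-5.9,0,0.6],
    [14,13.9,-5.9,0,0.6]
  ]
}}

```text
time: 4.65
tool_pos: [438.3, 168.1, 246.1]
tcp_rot: [-2.749, 1.567, -2.746]
contact_force: [-0.1, -0.1, 0.5]
grip_width: 55.4
```

Run:
```python
from drv import *
w=cap("wrist","pics/w3.png")
handle(w,'red',(180,0,380,420)); go([441,167.5,30],90.4)
```

```text
red centre 422.0 172.8 size 91 27 ang 0.2 origin [437.  172.8]
t 4.7 grip [439.6 167.5  88.8] shift cm [5.88 0.   0.14] yang 90.1 turn -0.272010016712926 q6 -1.37 w 54.7 F [0.3 0.3 0.3]
```

View pics/w3.png

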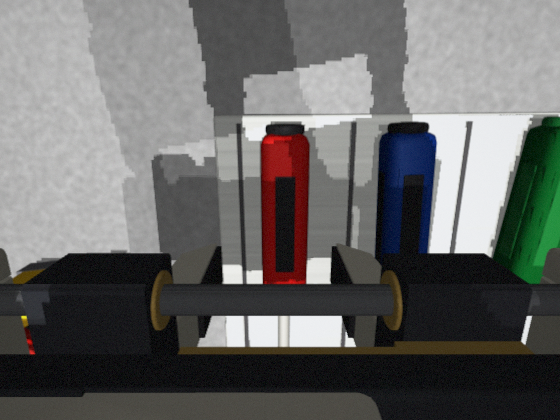

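Emit:
{"fn": "arm_command", "kwargs": {
  "moves": [
    [3,0.2,0.1,0,0.6],
    [5.5,0.2,0.1,0,0.6],
    [5.9,0.2,0.1,0,0.6],
    [5.9,0.2,0.1,0,0.6],
    [5.9,0.2,0.1,0,0],
    [5.9,0.2,0.1,0,0],
    [5.9,0.2,0.1,0,0],
    [5.9,0.2,0.1,0,0],
    [5.9,0.2,0.1,0,0]
  ]
}}

```text
time: 5.6
tool_pos: [440.8, 169.8, 189.8]
tcp_rot: [-0.212, 1.569, -0.21]
contact_force: [-0.2, 0.9, 6.6]
grip_width: 27.8
```

Emit:
{"fn": "arm_command", "kwargs": {
  "moves": [
    [-3,0,0,0,0],
    [-8,0,0,0,0],
    [-13,0,0,0,0],
    [-17,0,0,0,0],
    [-17,0,0,0,0]
  ]
}}

```text
time: 6.1
tool_pos: [441.4, 170.1, 365.0]
tcp_rot: [0.127, 1.558, 0.129]
contact_force: [0.0, -0.1, -2.4]
grip_width: 28.2
```

Run:
```python
from drv import *
w=cap("wrist","pics/w4.png")
p=np.load('rack.npy'); q=rp(p,[0,-72,0]); print(q)
go(q+[0,0,100],90)
s=cap("side","pics/s4.png")
```

```text
[ 551.58650346 -313.16973117   95.        ]
t 6.15 grip [441.9 170.1 202.8] shift cm [  0.83 -48.35  10.86] yang 90.1 turn 0.13034693915501805 q6 -1.37 w 28.3 F [-0.6 -0.3 -2.6]
```

View pics/w4.png

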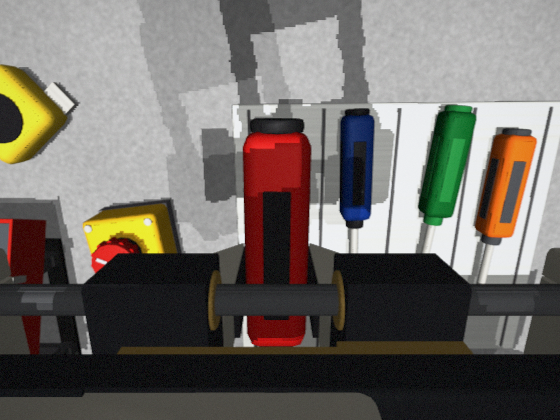

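View pics/s4.png

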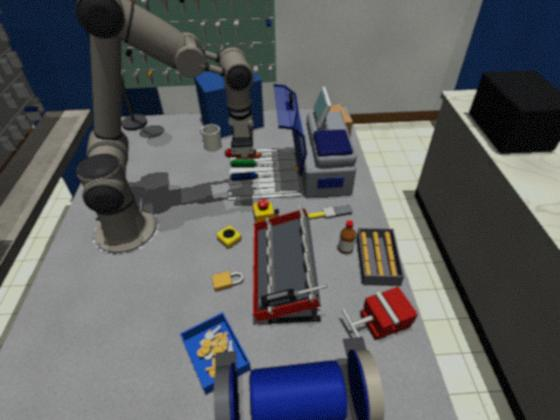

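Emit:
{"fn": "arm_command", "kwargs": {
  "moves": [
    [0,-48.4,10.9,0,0],
    [0,-48.4,10.9,0,0],
    [0,-48.4,10.9,0,0],
    [0,-48.4,10.9,0,0],
    [0,-48.4,10.9,0,0],
    [0,-48.4,10.9,0,0],
    [0,-48.4,10.9,0,0],
    [0,-48.4,10.9,0,0],
    [0,-48.4,10.9,0,0],
    [0,-48.4,10.9,0,0]
  ]
}}

```text
time: 7.2
tool_pos: [550.0, -316.2, 357.1]
tcp_rot: [2.084, 1.568, 2.086]
contact_force: [1.0, 0.4, -1.1]
grip_width: 27.5
```

Emit:
{"fn": "arm_command", "kwargs": {
  "moves": [
    [0,0,0,0,0]
  ]
}}

```text
time: 7.3
tool_pos: [549.6, -321.4, 353.4]
tcp_rot: [2.555, 1.565, 2.551]
contact_force: [0.3, 1.2, -2.1]
grip_width: 27.7
```

Run:
```python
from drv import *
w=cap("wrist","pics/w5.png")
p=np.load('rack.npy'); q=rp(p,[0,-72,0]); 
go(q+[0,0,60],90)
s=cap("side","pics/s4.png"); crop(s,220,170,370,320,4,"pics/s5.png")
```

```text
t 7.35 grip [ 548.2 -318.1  193.3] shift cm [3.84 0.47 0.37] yang 89.9 turn -0.1331613279142374 q6 -2.22 w 27.9 F [-1.   0.3 -2.3]
```

View pics/w5.png

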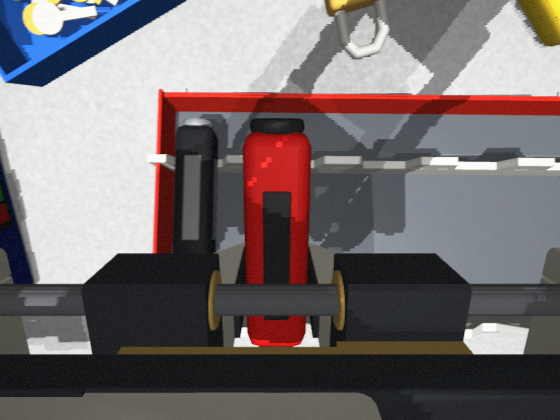

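View pics/s5.png

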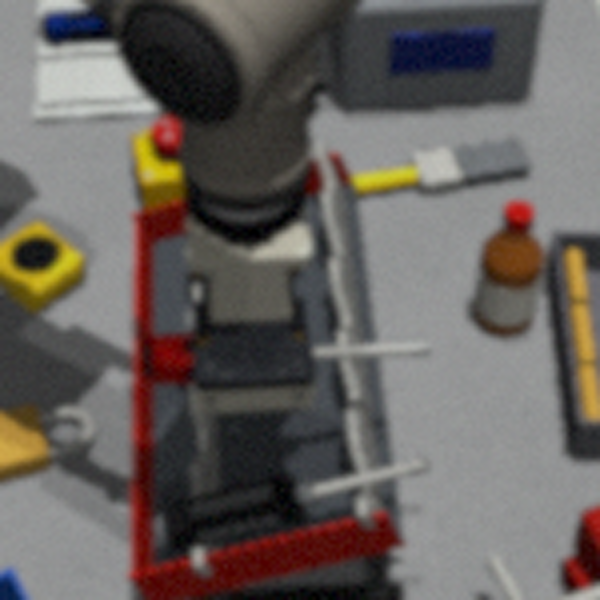

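```bash
cat >> rk.py <<'E'
def draw(c,save,p,x0=0,y0=0,x1=560,y1=420,k=1):
    im=cv2.resize(c['frame'][y0:y1,x0:x1],None,fx=k,fy=k,interpolation=cv2.INTER_CUBIC)
    def L(a,b,col):
        A=[(proj(c,rp(p,q))-[x0,y0])*k for q in (a,b)]
        cv2.line(im,tuple(int(v) for v in A[0]),tuple(int(v) for v in A[1]),col,1)
    for y in (-144,-72,0,72,144):
        for x,w0,w1,z,d in((-42,16.5,22.5,-14,16),(80,5,22,-4,17)):
            L([x,y-w0,z],[x,y+w0,z],(0,255,0)); L([x,y-w0,z],[x,y-w1,z+d],(0,255,0)); L([x,y+w0,z],[x,y+w1,z+d],(0,255,0))
    L([-92,-173,-6],[-92,173,-6],(255,255,0)); 
    for sg in(-173,173): L([-92,sg,-6],[80,sg,-6],(255,0,255))
    cv2.imwrite(save,im)
E
python3 - <<'E'
from rk import *
p=np.load('rack.npy');w=cap("wrist"); draw(w,"pics/w5o.png",p)
go(rp(p,[0,-72,0])+[0,0,60],90)
E
```

```text
t 7.45 grip [ 548.6 -314.9  194.9] shift cm [3.99 0.14 0.33] yang 90.1 turn 0.051378699377821135 q6 -2.22 w 28.1 F [ 0.6  0.2 -1.3]
```

View pics/w5o.png

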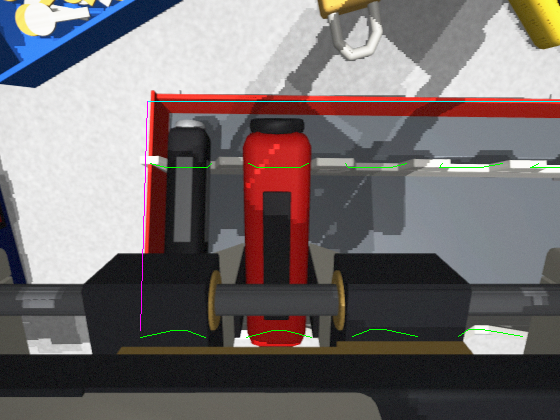

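Emit:
{"fn": "arm_command", "kwargs": {
  "moves": [
    [3,0.5,0.2,0,0],
    [5.5,0.5,0.2,0,0],
    [6.2,0.5,0.2,0,0],
    [6.2,0.5,0.2,0,0],
    [6.2,0.5,0.2,0,0]
  ]
}}

```text
time: 7.95
tool_pos: [551.5, -310.1, 293.3]
tcp_rot: [2.276, 1.563, 2.278]
contact_force: [0.2, -0.0, -2.3]
grip_width: 27.6
```

Run:
```python
from rk import *
p=np.load('rack.npy');p+=[-1,3.5,0];np.save('rack2.npy',p);w=cap("wrist"); draw(w,"pics/w6o.png",p)
go(rp(p,[0,-72,0])+[0,0,8],90)
s=cap("side"); crop(s,220,170,370,320,4,"pics/s6.png")
```

```text
t 8.0 grip [ 550.9 -309.4  134.4] shift cm [ 3.14 -0.04 -0.02] yang 90.1 turn 0.08564011079845102 q6 -2.21 w 27.6 F [-0.   0.1 -0.8]
```

View pics/w6o.png

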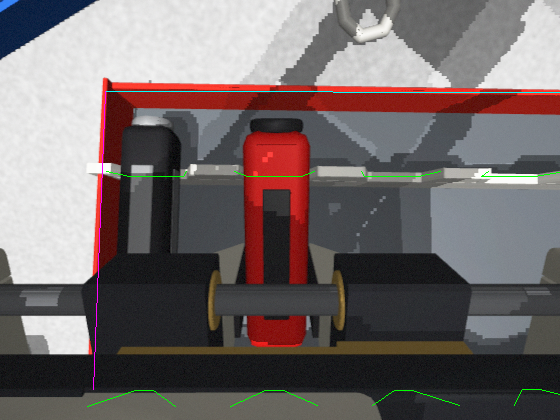

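View pics/s6.png

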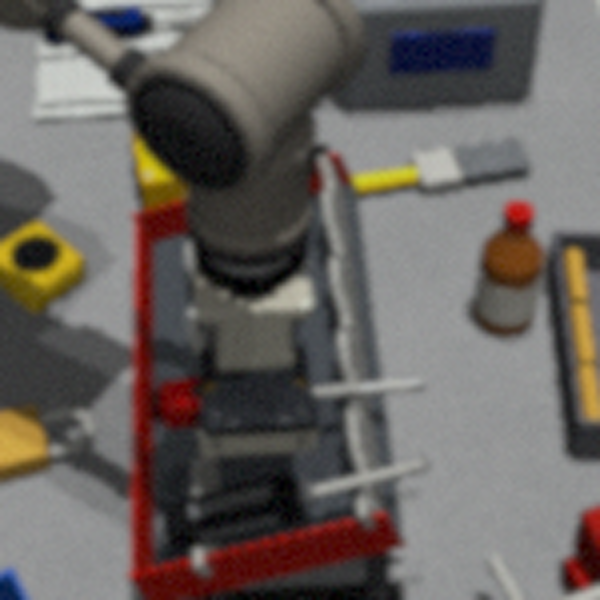

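Emit:
{"fn": "arm_command", "kwargs": {
  "moves": [
    [0.4,0,0,0,0],
    [0.8,0,0,0,0],
    [1.2,0,0,0,0],
    [1.2,0,0,0,0]
  ]
}}

```text
time: 8.45
tool_pos: [551.7, -310.5, 282.0]
tcp_rot: [2.1, 1.566, 2.101]
contact_force: [-0.1, -0.0, 3.1]
grip_width: 27.6
```

Emit:
{"fn": "arm_command", "kwargs": {
  "moves": [
    [0.4,0,0,0,0],
    [0.8,0,0,0,0],
    [1,0,0,0,0],
    [1,0,0,0,0]
  ]
}}

```text
time: 8.85
tool_pos: [551.9, -310.6, 271.8]
tcp_rot: [1.972, 1.567, 1.973]
contact_force: [1.2, -0.6, 3.3]
grip_width: 28.0
```

Run:
```python
from rk import *
p=np.load('rack2.npy');w=cap("wrist"); draw(w,"pics/w7o.png",p)
go(rp(p,[0,-72,0])+[0,0,8],90)
s=cap("side"); crop(s,220,170,370,320,4,"pics/s7.png")
```

```text
t 8.9 grip [ 551.4 -309.9  112.6] shift cm [ 0.96  0.02 -0.08] yang 90.1 turn 0.05893401556765809 q6 -2.21 w 27.3 F [ 1.3 -0.3  2.6]
```

View pics/w7o.png

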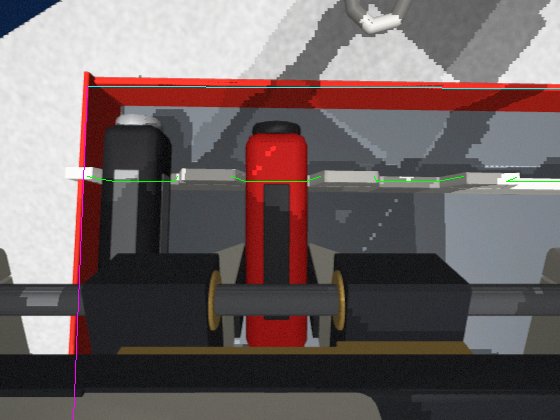

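View pics/s7.png

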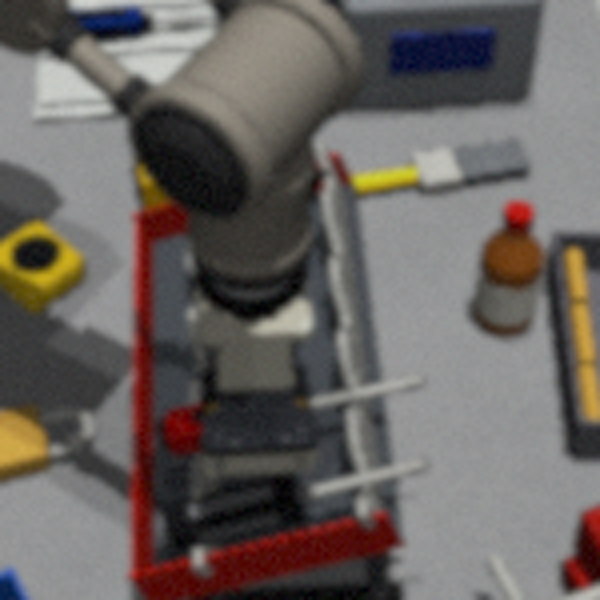

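Emit:
{"fn": "arm_command", "kwargs": {
  "moves": [
    [0.4,0,0,0,0],
    [0.7,0,0,0,0],
    [0.9,0,0,0,0],
    [0.9,0,0,0,0]
  ]
}}

```text
time: 9.35
tool_pos: [551.7, -310.5, 263.8]
tcp_rot: [2.035, 1.567, 2.036]
contact_force: [-0.2, 2.4, 10.7]
grip_width: 27.7
```

Run:
```python
from rk import *
p=np.load('rack2.npy');w=cap("wrist"); draw(w,"pics/w8o.png",p)
go(rp(p,[0,-72,0])+[0,0,8],90)
s=cap("side"); crop(s,220,170,370,320,4,"pics/s8.png")
```

```text
t 9.4 grip [ 551.4 -309.9  104.6] shift cm [ 0.16  0.03 -0.08] yang 90.1 turn 0.05749507013489108 q6 -2.21 w 28.1 F [-0.1  1.4 10.5]
```

View pics/w8o.png

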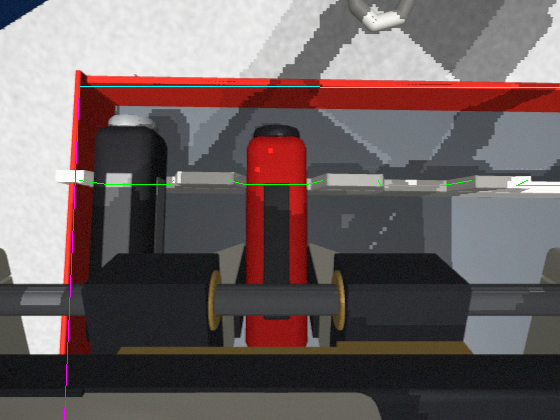

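View pics/s8.png

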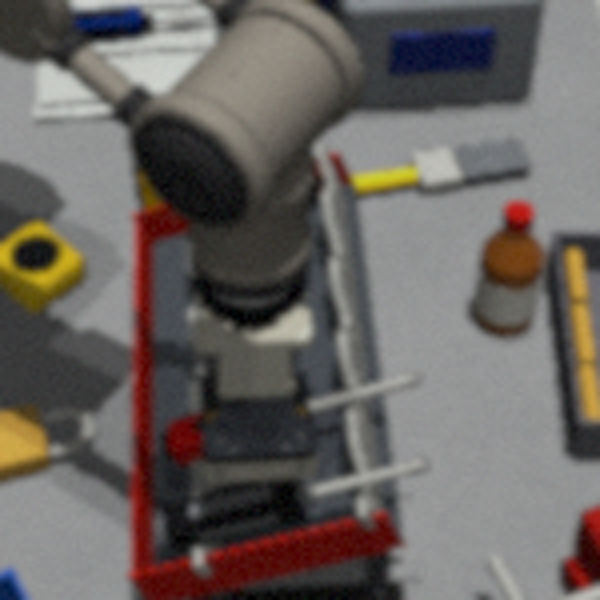

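Emit:
{"fn": "arm_command", "kwargs": {
  "moves": [
    [-0.1,0,0,0,0.4],
    [-0.1,0,0,0,0.45],
    [-0.1,0,0,0,0.45],
    [-2,0,0,0,0.45],
    [-6,0,0,0,0.45],
    [-10,0,0,0,0.45],
    [-10,0,0,0,0.45]
  ]
}}

```text
time: 10.15
tool_pos: [552.5, -311.4, 369.5]
tcp_rot: [-0.396, 1.564, -0.395]
contact_force: [0.0, -0.8, -0.0]
grip_width: 41.2
```

Run:
```python
from drv import *
p=np.load('rack2.npy');w=cap("wrist","pics/w9.png")
s=cap("side"); crop(s,220,170,370,320,4,"pics/s9.png")
t=cap("top"); handle(t,'blue',(95,220,205,280))
crop(t,80,180,230,290,4,"pics/t9.png")
go([440,240,150],92)
```

```text
blue centre 425.0 241.6 size 102 24 ang 3.5 origin [440.  242.5]
t 10.3 grip [ 551.  -310.   203.5] shift cm [  5.64  54.98 -11.03] yang 90.1 turn -1.943052814330855 q6 -2.21 w 41.1 F [-0.3  0.1 -0.8]
```

View pics/w9.png

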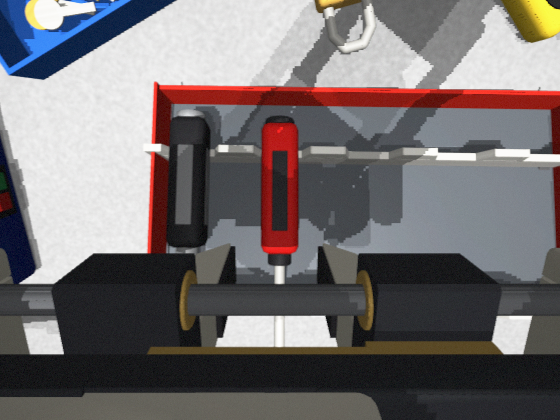

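View pics/s9.png

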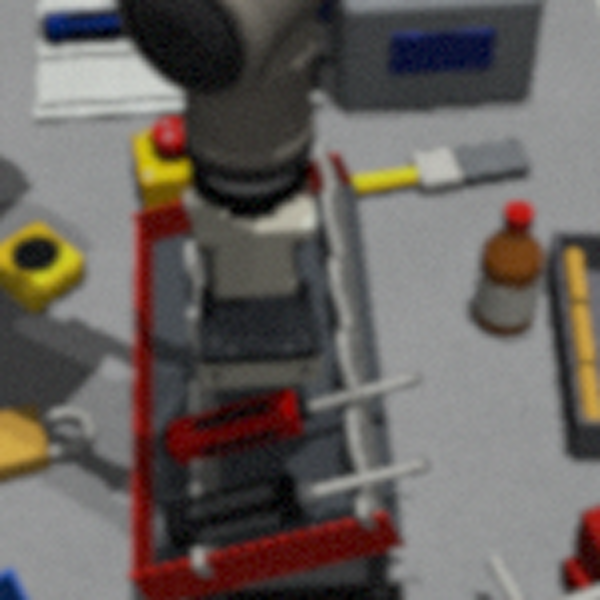

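View pics/t9.png

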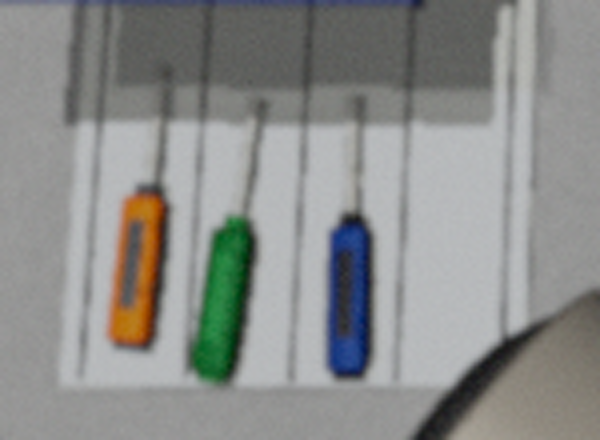

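Emit:
{"fn": "arm_command", "kwargs": {
  "moves": [
    [0,55.2,-11,0,0.6],
    [0,55.2,-11,0,0.6],
    [0,55.2,-11,0,0.6],
    [0,55.2,-11,0,0.6],
    [0,55.2,-11,0,0.6],
    [0,55.2,-11,0,0.6],
    [0,55.2,-11,0,0.6],
    [0,55.2,-11,0,0.6],
    [0,55.2,-11,0,0.6],
    [0,55.2,-11,0,0.6]
  ]
}}

```text
time: 11.3
tool_pos: [452.3, 181.1, 363.7]
tcp_rot: [2.65, 1.563, 2.65]
contact_force: [0.9, -0.2, -0.3]
grip_width: 55.4
```

Emit:
{"fn": "arm_command", "kwargs": {
  "moves": [
    [6,4,0,-2,0.6],
    [10,4,0,-2,0.6],
    [10,4,0,-2,0.6]
  ]
}}

```text
time: 11.6
tool_pos: [448.9, 222.1, 258.3]
tcp_rot: [3.095, 1.553, 3.133]
contact_force: [0.0, -0.0, -0.0]
grip_width: 55.1
```

Run:
```python
from drv import *
w=cap("wrist","pics/w10.png")
handle(w,'blue',(200,0,360,250)); go([440,241.5,30],92)
```

```text
blue centre 415.5 245.5 size 81 27 ang 2.7 origin [430.5 246.2]
t 11.65 grip [446.8 221.7  99.8] shift cm [ 6.99  2.   -0.48] yang 92.1 turn 0.12336595075781531 q6 -1.31 w 55.1 F [-0.4  0.7 -1.6]
```

View pics/w10.png

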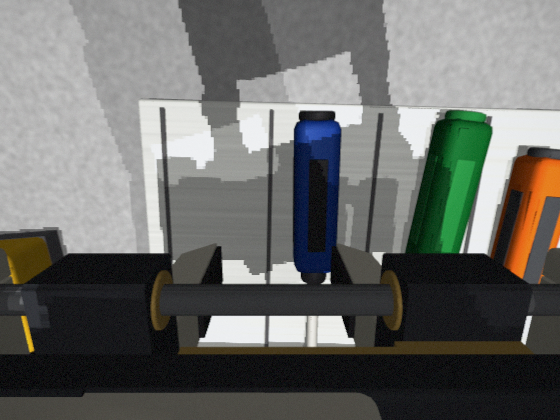

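Emit:
{"fn": "arm_command", "kwargs": {
  "moves": [
    [1,2.25,-0.4,0,0.6],
    [4,2.25,-0.4,0,0.6],
    [6.5,2.25,-0.4,0,0.6],
    [6.9,2.25,-0.4,0,0.6],
    [6.95,2.25,-0.4,0,0],
    [6.95,2.25,-0.4,0,0],
    [6.95,2.25,-0.4,0,0],
    [6.95,2.25,-0.4,0,0],
    [6.95,2.25,-0.4,0,0]
  ]
}}

```text
time: 12.55
tool_pos: [444.1, 244.2, 190.8]
tcp_rot: [3.009, 1.556, 3.046]
contact_force: [-0.8, 0.5, 6.9]
grip_width: 27.9
```

Emit:
{"fn": "arm_command", "kwargs": {
  "moves": [
    [-3,0,0,0,0],
    [-8,0,0,0,0],
    [-13,0,0,1,0],
    [-17,0,0,2,0],
    [-17,0,0,2,0]
  ]
}}

```text
time: 13.05
tool_pos: [447.4, 244.3, 366.7]
tcp_rot: [2.243, 1.564, 2.244]
contact_force: [-0.3, -0.1, -1.7]
grip_width: 27.8
```

Run:
```python
from rk import *
p=np.load('rack2.npy'); go(rp(p,[0,0,0])+[0,0,105],90)
w=cap("wrist","pics/w11.png")
```

```text
t 13.05 grip [446.8 245.1 207.5] shift cm [  0.46 -48.3   10.3 ] yang 90.1 turn 0.10782648965962949 q6 -1.23 w 27.8 F [-0.3 -0.1 -1.7]
```

View pics/w11.png

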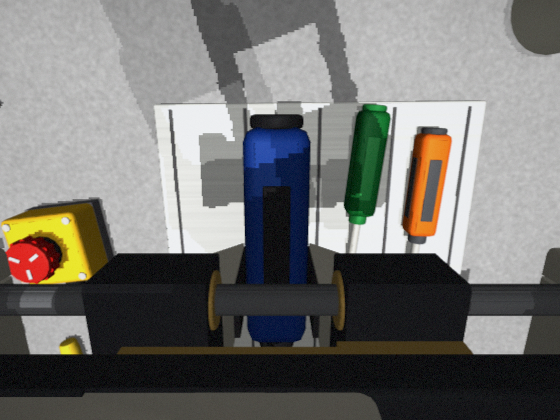

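Emit:
{"fn": "arm_command", "kwargs": {
  "moves": [
    [0,-48.3,10.3,0,0],
    [0,-48.3,10.3,0,0],
    [0,-48.3,10.3,0,0],
    [0,-48.3,10.3,0,0],
    [0,-48.3,10.3,0,0],
    [0,-48.3,10.3,0,0],
    [0,-48.3,10.3,0,0],
    [0,-48.3,10.3,0,0],
    [0,-48.3,10.3,0,0],
    [0,-48.3,10.3,0,0]
  ]
}}

```text
time: 14.1
tool_pos: [550.5, -241.1, 358.8]
tcp_rot: [2.75, 1.557, 2.752]
contact_force: [1.3, 0.2, -1.0]
grip_width: 27.4
```

Emit:
{"fn": "arm_command", "kwargs": {
  "moves": [
    [0,0,0,0,0],
    [0,0,0,0,0]
  ]
}}

```text
time: 14.3
tool_pos: [549.9, -242.0, 356.1]
tcp_rot: [2.703, 1.553, 2.702]
contact_force: [0.2, 1.3, -1.2]
grip_width: 28.2
```

Run:
```python
from rk import *
p=np.load('rack2.npy'); go(rp(p,[0,0,0])+[0,0,40],90)
w=cap("wrist"); draw(w,"pics/w12.png",p)
```

```text
t 14.3 grip [ 547.2 -240.8  196.9] shift cm [6.19 0.27 0.44] yang 90.0 turn -0.035985797611189696 q6 -2.11 w 28.2 F [ 0.2  1.3 -1.2]
```

View pics/w12.png

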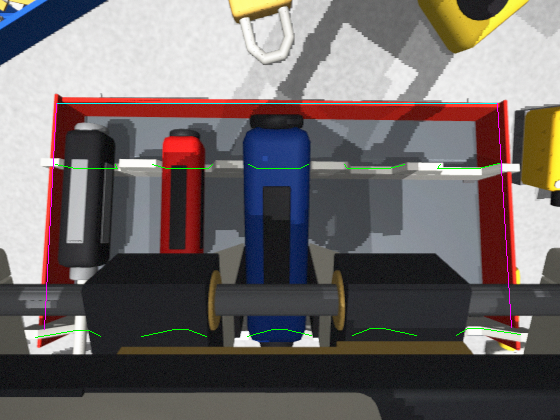

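Emit:
{"fn": "arm_command", "kwargs": {
  "moves": [
    [3,0.3,0.4,0,0],
    [5.8,0.3,0.4,0,0],
    [6.2,0.3,0.4,0,0],
    [6.2,0.3,0.4,0,0]
  ]
}}

```text
time: 14.75
tool_pos: [552.9, -236.1, 294.4]
tcp_rot: [2.681, 1.551, 2.683]
contact_force: [-0.6, 0.5, -1.3]
grip_width: 27.3
```

Run:
```python
from rk import *
p=np.load('rack2.npy'); go(rp(p,[0,0,0])+[0,0,9],90)
w=cap("wrist"); draw(w,"pics/w13.png",p)
```

```text
t 14.75 grip [ 550.1 -234.8  135.2] shift cm [ 3.12 -0.32  0.11] yang 90.1 turn 0.14038365532158537 q6 -2.1 w 27.3 F [-0.6  0.5 -1.3]
```

View pics/w13.png

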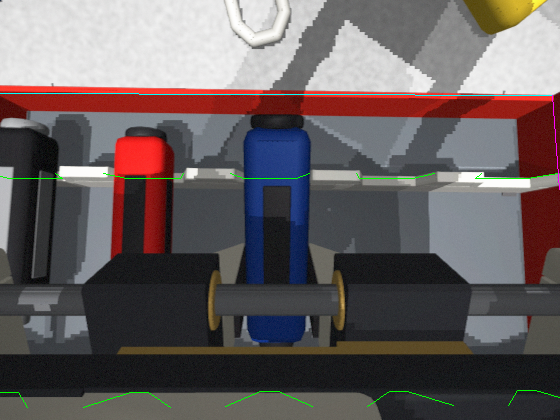

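Emit:
{"fn": "arm_command", "kwargs": {
  "moves": [
    [0.4,-0.2,0.05,0,0],
    [0.8,-0.2,0.05,0,0],
    [1.2,-0.2,0.05,0,0],
    [1.6,-0.2,0.05,0,0],
    [1.9,-0.2,0.05,0,0],
    [2.2,-0.2,0.05,0,0],
    [2.2,-0.2,0.05,0,0]
  ]
}}

```text
time: 15.5
tool_pos: [553.5, -238.5, 273.3]
tcp_rot: [2.686, 1.554, 2.688]
contact_force: [2.1, -1.0, 2.8]
grip_width: 27.8
```

Emit:
{"fn": "arm_command", "kwargs": {
  "moves": [
    [0.4,0,0,0,0],
    [0.7,0,0,0,0],
    [0.9,0,0,0,0],
    [0.9,0,0,0,0]
  ]
}}

```text
time: 15.9
tool_pos: [553.3, -238.4, 264.2]
tcp_rot: [2.692, 1.554, 2.694]
contact_force: [1.6, -0.7, 5.0]
grip_width: 28.0
```

Run:
```python
from rk import *
p=np.load('rack2.npy'); go(rp(p,[0,0,0])+[0,0,8],90)
s=cap("side"); crop(s,220,170,370,320,4,"pics/s14.png")
```

```text
t 15.9 grip [ 550.8 -237.2  105. ] shift cm [ 0.2  -0.05 -0.02] yang 90.1 turn 0.11990474218546865 q6 -2.11 w 28.0 F [ 1.6 -0.7  5. ]
```

View pics/s14.png

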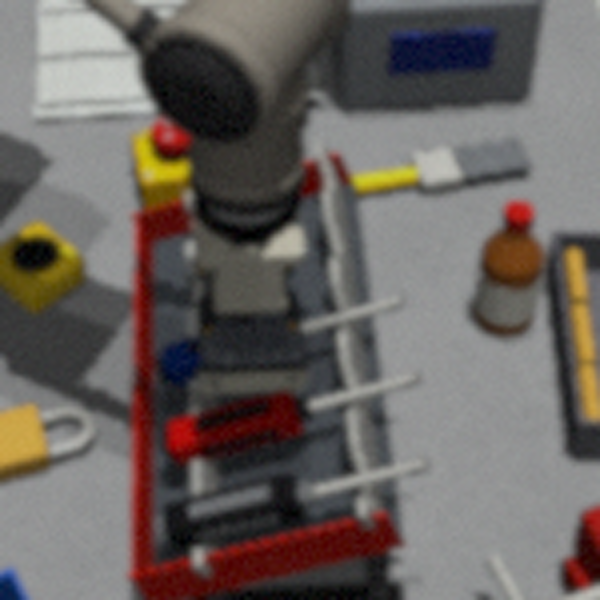

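Emit:
{"fn": "arm_command", "kwargs": {
  "moves": [
    [0.15,0,0,0,0],
    [0.15,0,0,0,0],
    [0.1,0,0,0,0.4],
    [0.1,0,0,0,0.45],
    [0,0,0,0,0.45],
    [-2,0,0,0,0.45],
    [-6,0,0,0,0.45],
    [-10,0,0,0,0.45],
    [-10,0,0,0,0.45]
  ]
}}

```text
time: 16.85
tool_pos: [555.7, -239.5, 369.6]
tcp_rot: [2.811, 1.563, 2.814]
contact_force: [0.5, -0.2, 1.0]
grip_width: 41.2
```

Run:
```python
from drv import *
p=np.load('rack2.npy');w=cap("wrist","pics/w15.png")
t=cap("top"); handle(t,'green',(95,220,205,280));handle(t,'orange',(95,220,205,280))
go([440,322,205],86)
```

```text
green centre 422.3 324.6 size 29 106 ang -6.6 origin [437.2 322.8]
orange centre 441.0 384.9 size 26 97 ang -1.4 origin [456.  384.5]
t 16.95 grip [ 552.3 -237.9  205.2] shift cm [  0.59  56.01 -11.1 ] yang 90.1 turn 4.123522093866271 q6 -2.11 w 41.3 F [ 0.2  0.3 -1.1]
```

View pics/w15.png

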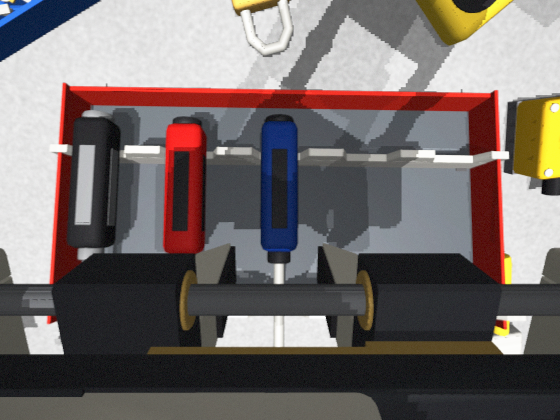

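Emit:
{"fn": "arm_command", "kwargs": {
  "moves": [
    [0,62.5,-9.5,0,0.55],
    [0,62.5,-9.5,0,0.55],
    [0,62.5,-9.5,0,0.55],
    [0,62.5,-9.5,0,0.55],
    [0,62.5,-9.5,0,0.55],
    [0,62.5,-9.5,0,0.55],
    [0,62.5,-9.5,0,0.55],
    [0,62.5,-9.5,0,0.55],
    [0,62.5,-9.5,0,0.55],
    [0,62.5,-9.5,0,0.55]
  ]
}}

```text
time: 17.95
tool_pos: [477.5, 256.8, 367.1]
tcp_rot: [2.851, 1.551, 2.854]
contact_force: [1.1, -0.1, -1.1]
grip_width: 50.3
```

Run:
```python
from drv import *
go([456,388,90],88.6)
```

```text
t 17.95 grip [474.5 257.7 207.9] shift cm [11.9  12.97 -1.6 ] yang 90.1 turn 1.5221573976128298 q6 -1.23 w 50.3 F [ 1.1 -0.1 -1.1]
```

Emit:
{"fn": "arm_command", "kwargs": {
  "moves": [
    [0,13,-1.6,1.5,0.55],
    [0,13,-1.6,1.5,0.55],
    [4,13,-1.6,1.5,0.55],
    [8,13,-1.6,1.5,0.55],
    [11,13,-1.6,1.5,0.55],
    [11,13,-1.6,1.5,0.55],
    [11,13,-1.6,1.5,0.55]
  ]
}}

```text
time: 18.65
tool_pos: [459.1, 387.2, 257.3]
tcp_rot: [2.978, 1.549, 2.954]
contact_force: [0.2, 0.2, 1.4]
grip_width: 50.6
```

Run:
```python
from drv import *
w=cap("wrist","pics/w16.png"); handle(w,'orange',(200,0,360,250));handle(w,'green',(80,0,260,250))
go([456,385,30],88.6)
```

```text
orange centre 429.2 392.9 size 26 73 ang -2.0 origin [444.2 392.3]
green centre 416.5 335.8 size 29 97 ang -4.8 origin [431.5 334.6]
t 18.7 grip [456.7 388.2  99.6] shift cm [ 6.96 -0.36  0.07] yang 88.6 turn -0.0013326769068982003 q6 -0.99 w 50.5 F [ 1.2 -0.3  0.8]
```

View pics/w16.png

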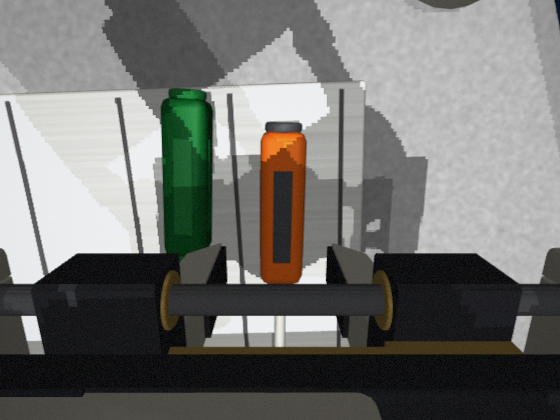

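Emit:
{"fn": "arm_command", "kwargs": {
  "moves": [
    [1,0.7,0,0,0.5],
    [3,0.7,0,0,0.5],
    [3,0.7,0,0,0.5]
  ]
}}

```text
time: 19.0
tool_pos: [458.8, 394.4, 227.6]
tcp_rot: [2.941, 1.55, 2.916]
contact_force: [-0.5, -1.1, 0.1]
grip_width: 45.9
```

Run:
```python
from drv import *
w=cap("wrist","pics/w17.png"); 
go([456,395,30],88.6)
```

```text
t 19.05 grip [456.1 395.4  69.6] shift cm [ 3.95 -0.06  0.07] yang 88.6 turn -0.014133664716325711 q6 -0.98 w 45.7 F [ 0.5 -0.9 -0.2]
```

View pics/w17.png

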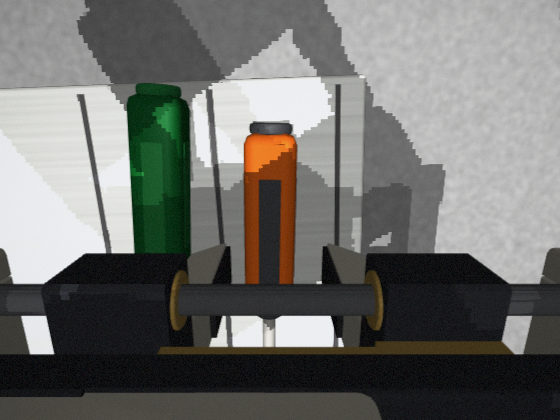

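Emit:
{"fn": "arm_command", "kwargs": {
  "moves": [
    [2,0.05,0,0,0.5],
    [3.5,0.05,0,0,0.5],
    [3.9,0.05,0,0,0.5],
    [3.9,0.05,0,0,0],
    [3.9,0,0,0,0],
    [3.9,-0.1,0,0,0],
    [3.9,-0.2,0,0,0],
    [3.9,-0.2,0,0,0]
  ]
}}

```text
time: 19.85
tool_pos: [458.7, 393.1, 190.9]
tcp_rot: [2.766, 1.552, 2.741]
contact_force: [0.4, 2.8, 4.8]
grip_width: 27.5
```

Emit:
{"fn": "arm_command", "kwargs": {
  "moves": [
    [-3,0,0,0,0],
    [-8,0,0,0,0],
    [-13,0,0,-0.7,0],
    [-17,0,0,-1.4,0],
    [-17,0,0,-1.4,0]
  ]
}}

```text
time: 20.35
tool_pos: [462.4, 392.2, 367.4]
tcp_rot: [2.087, 1.556, 2.087]
contact_force: [-0.2, 0.0, -1.7]
grip_width: 27.6
```

Run:
```python
from rk import *
p=np.load('rack2.npy'); go(rp(p,[0,72,0])+[0,0,105],90)
w=cap("wrist","pics/w18.png")
```

```text
t 20.35 grip [461.2 394.3 208.2] shift cm [ 2.00e-02 -5.60e+01  8.96e+00] yang 90.0 turn -0.0014298781274391104 q6 -1.0 w 27.6 F [-0.2  0.  -1.7]
```

View pics/w18.png

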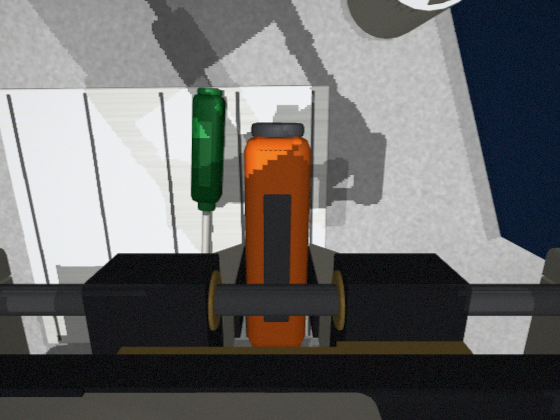

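Orange is held, centred at px 277; green is untouched.

Emit:
{"fn": "arm_command", "kwargs": {
  "moves": [
    [0,-56,9,0,0],
    [0,-56,9,0,0],
    [0,-56,9,0,0],
    [0,-56,9,0,0],
    [0,-56,9,0,0],
    [0,-56,9,0,0],
    [0,-56,9,0,0],
    [0,-56,9,0,0],
    [0,-56,9,0,0],
    [0,-56,9,0,0]
  ]
}}

```text
time: 21.4
tool_pos: [540.3, -103.7, 355.4]
tcp_rot: [2.528, 1.551, 2.528]
contact_force: [0.9, 0.2, -0.8]
grip_width: 27.9
```

Emit:
{"fn": "arm_command", "kwargs": {
  "moves": [
    [0,-6,0,0,0],
    [0,-6,0,0,0],
    [0,-6,0,0,0]
  ]
}}

```text
time: 21.7
tool_pos: [539.6, -165.5, 352.6]
tcp_rot: [2.568, 1.547, 2.564]
contact_force: [-0.6, 1.0, -1.6]
grip_width: 27.8
```

Run:
```python
from rk import *
p=np.load('rack2.npy'); go(rp(p,[0,72,0])+[0,0,40],90)
w=cap("wrist"); draw(w,"pics/w19.png",p)
```

```text
t 21.7 grip [ 536.5 -163.5  193.4] shift cm [ 5.81 -0.29  1.54] yang 89.7 turn -0.2559461627672306 q6 -2.0 w 27.8 F [-0.6  1.  -1.6]
```

View pics/w19.png

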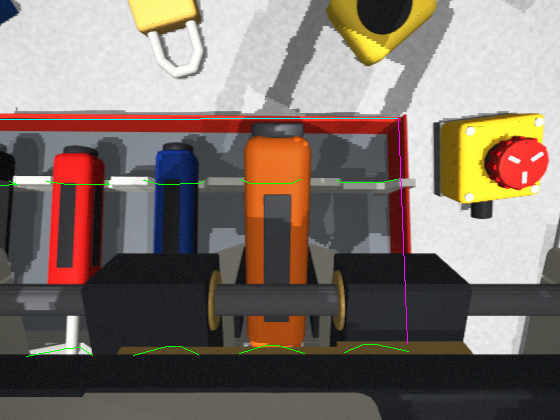

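Emit:
{"fn": "arm_command", "kwargs": {
  "moves": [
    [2,-0.2,1.4,-0.2,0],
    [5,-0.2,1.5,-0.2,0],
    [5.8,-0.2,1.5,-0.2,0],
    [5.8,-0.2,1.5,-0.2,0]
  ]
}}

```text
time: 22.15
tool_pos: [553.4, -163.5, 293.7]
tcp_rot: [2.552, 1.544, 2.555]
contact_force: [-0.4, -0.5, -0.9]
grip_width: 27.6
```

Run:
```python
from rk import *
p=np.load('rack2.npy'); go(rp(p,[0,72,0])+[0,0,8],90)
w=cap("wrist"); draw(w,"pics/w20.png",p)
```

```text
t 22.15 grip [ 549.9 -161.1  134.5] shift cm [ 3.15 -0.5   0.15] yang 90.2 turn 0.1542503754385649 q6 -2.0 w 27.6 F [-0.4 -0.5 -0.9]
```

View pics/w20.png

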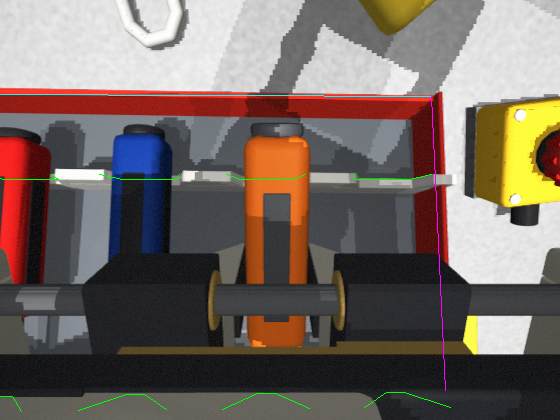

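Emit:
{"fn": "arm_command", "kwargs": {
  "moves": [
    [0.3,-0.3,0.1,0,0],
    [0.8,-0.3,0.1,0,0],
    [1.2,-0.3,0.1,0,0],
    [1.6,-0.3,0.1,0,0],
    [1.9,-0.3,0.1,0,0],
    [2.2,-0.3,0.1,0,0],
    [2.5,-0.3,0.1,0,0],
    [2.8,-0.3,0.1,0,0],
    [2.9,-0.3,0.1,0,0]
  ]
}}

```text
time: 23.1
tool_pos: [554.0, -166.5, 265.5]
tcp_rot: [2.543, 1.546, 2.546]
contact_force: [1.6, 0.4, 4.8]
grip_width: 27.8
```

Run:
```python
from rk import *
p=np.load('rack2.npy'); go(rp(p,[0,72,0])+[0,0,8],90)
w=cap("wrist"); draw(w,"pics/w21.png",p)
s=cap("side"); crop(s,220,170,370,320,4,"pics/s21.png")
```

```text
t 23.1 grip [ 550.7 -164.2  106.3] shift cm [ 0.33 -0.15  0.01] yang 90.1 turn 0.13582662951783675 q6 -2.0 w 27.8 F [1.6 0.4 4.8]
```

View pics/w21.png

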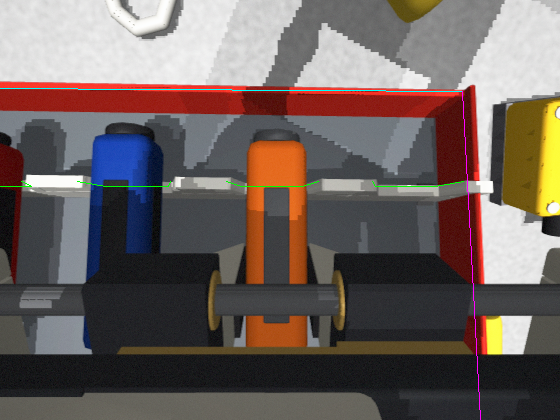

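View pics/s21.png

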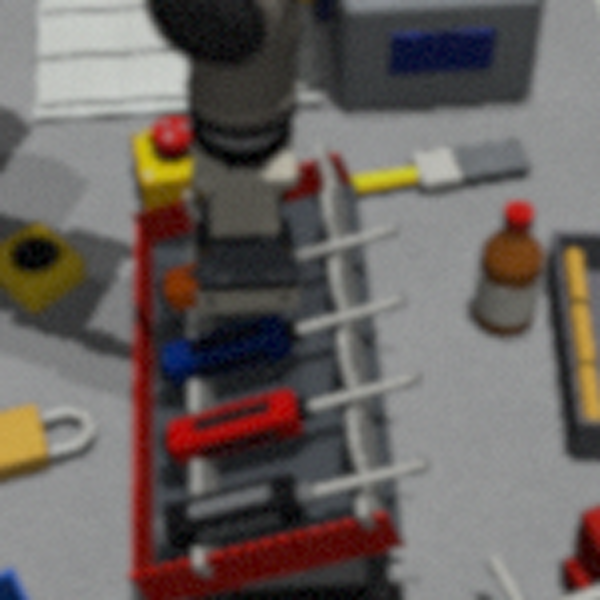

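Emit:
{"fn": "arm_command", "kwargs": {
  "moves": [
    [0.2,-0.05,0,0,0],
    [0.3,-0.05,0,0,0],
    [0.3,-0.05,0,0,0],
    [0.2,-0.05,0,0,0.4],
    [0.2,-0.05,0,0,0.45],
    [0.1,-0.05,0,0,0.45],
    [-2,0,0,0,0.45],
    [-6,0,0,0,0.45],
    [-10,0,0,0,0.45],
    [-10,0,0,0,0.45]
  ]
}}

```text
time: 24.2
tool_pos: [557.0, -168.3, 370.8]
tcp_rot: [2.459, 1.555, 2.462]
contact_force: [0.2, -0.2, 0.6]
grip_width: 41.3
```

Run:
```python
from drv import *
w=cap("wrist","pics/w22.png")
t=cap("top"); handle(t,'green',(95,220,205,280))
go([438,328,205],85)
```

```text
green centre 422.0 324.8 size 28 106 ang -6.6 origin [436.9 323.1]
t 24.3 grip [ 552.7 -165.6  206.6] shift cm [  1.08  49.38 -11.33] yang 90.1 turn 5.1401239763481215 q6 -2.0 w 41.2 F [0.  0.5 0. ]
```

View pics/w22.png

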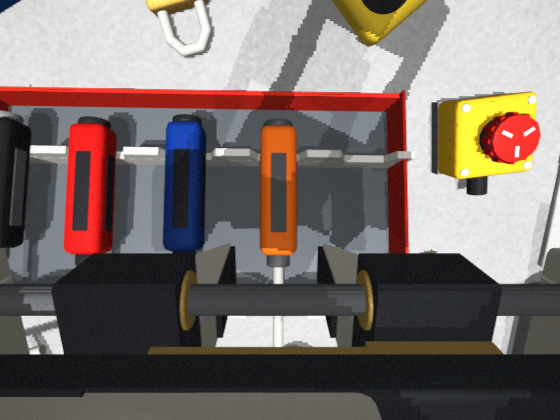

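Emit:
{"fn": "arm_command", "kwargs": {
  "moves": [
    [0,49.4,-11.3,5,0.6],
    [0,49.4,-11.3,5,0.6],
    [0,49.4,-11.3,5,0.6],
    [0,49.4,-11.3,5,0.6],
    [0,49.4,-11.3,5,0.6],
    [0,49.4,-11.3,5,0.6],
    [0,49.4,-11.3,5,0.6],
    [0,49.4,-11.3,5,0.6],
    [0,49.4,-11.3,5,0.6],
    [0,49.4,-11.3,5,0.6]
  ]
}}

```text
time: 25.3
tool_pos: [442.1, 320.9, 372.9]
tcp_rot: [2.766, 1.544, 2.681]
contact_force: [1.5, -0.4, 0.2]
grip_width: 55.4
```

Run:
```python
from drv import *
go([438,327,100],85)
```

```text
t 25.3 grip [438.3 322.7 213.7] shift cm [11.37  0.31  0.21] yang 85.1 turn 0.13479180494518062 q6 -1.01 w 55.4 F [ 1.5 -0.4  0.2]
```

Emit:
{"fn": "arm_command", "kwargs": {
  "moves": [
    [4,0.3,0.2,0,0.6],
    [9,0.3,0.2,0,0.6],
    [11,0.3,0.2,0,0.6],
    [11,0.3,0.2,0,0.6]
  ]
}}

```text
time: 25.7
tool_pos: [440.0, 324.3, 257.9]
tcp_rot: [3.031, 1.537, 2.947]
contact_force: [0.8, 0.4, 0.7]
grip_width: 55.1
```

Run:
```python
from drv import *
w=cap("wrist","pics/w23.png"); handle(w,'green',(200,0,360,250))
go([438,327,30],85)
```

```text
green centre 406.3 333.5 size 27 77 ang -4.9 origin [421.2 332.2]
t 25.75 grip [436.4 326.1 101.4] shift cm [7.13 0.06 0.37] yang 85.1 turn 0.14298427993334428 q6 -1.01 w 55.3 F [0.1 0.4 0.3]
```

View pics/w23.png

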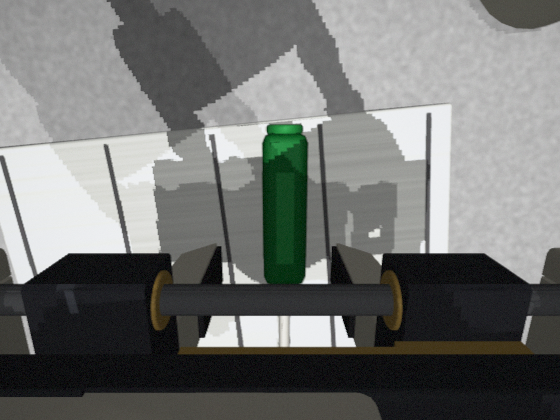

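Emit:
{"fn": "arm_command", "kwargs": {
  "moves": [
    [3,0.4,0.1,0,0.6],
    [6,0.4,0.1,0,0.6],
    [7.1,0.4,0.1,0,0.6],
    [7.1,0.4,0.1,0,0.6],
    [7.1,0.4,0.1,0,0],
    [7.1,0.4,0.1,0,0],
    [7.1,0.4,0.1,0,0],
    [7.1,0.4,0.1,0,0],
    [7.1,0.4,0.1,0,0]
  ]
}}

```text
time: 26.65
tool_pos: [440.5, 329.3, 190.4]
tcp_rot: [2.895, 1.541, 2.811]
contact_force: [-0.6, -1.3, 5.9]
grip_width: 27.9
```

Emit:
{"fn": "arm_command", "kwargs": {
  "moves": [
    [-3,0,0,0,0],
    [-8,0,0,0,0],
    [-13,0,0,-2.5,0],
    [-17,0,0,-5,0],
    [-17,0,0,-5,0]
  ]
}}

```text
time: 27.15
tool_pos: [446.1, 328.1, 366.5]
tcp_rot: [2.433, 1.548, 2.437]
contact_force: [0.3, -0.1, -1.6]
grip_width: 27.7
```

Run:
```python
from rk import *
p=np.load('rack2.npy'); go(rp(p,[0,144,0])+[0,0,105],90)
w=cap("wrist","pics/w24.png")
```

```text
t 27.15 grip [443.3 330.5 207.3] shift cm [ -0.1  -42.47  10.59] yang 90.2 turn 0.21662805984546196 q6 -1.09 w 27.7 F [ 0.3 -0.1 -1.6]
```

View pics/w24.png

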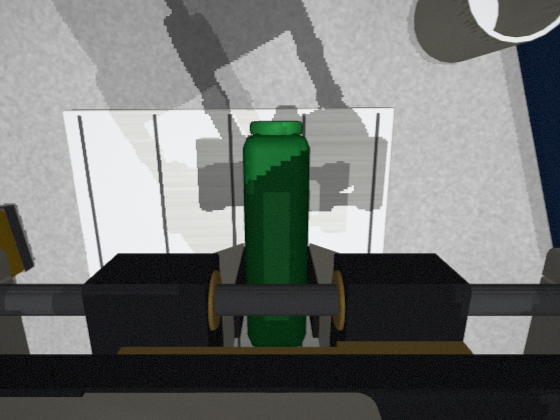

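Emit:
{"fn": "arm_command", "kwargs": {
  "moves": [
    [0,-42.5,10.6,0,0],
    [0,-42.5,10.6,0,0],
    [0,-42.5,10.6,0,0],
    [0,-42.5,10.6,0,0],
    [0,-42.5,10.6,0,0],
    [0,-42.5,10.6,0,0],
    [0,-42.5,10.6,0,0],
    [0,-42.5,10.6,0,0],
    [0,-42.5,10.6,0,0],
    [0,-42.5,10.6,0,0]
  ]
}}

```text
time: 28.2
tool_pos: [552.9, -101.3, 353.0]
tcp_rot: [2.697, 1.543, 2.694]
contact_force: [0.3, 0.2, -2.1]
grip_width: 27.8
```

Run:
```python
from rk import *
p=np.load('rack2.npy'); go(rp(p,[0,144,0])+[0,0,40],90)
w=cap("wrist"); draw(w,"pics/w25.png",p)
```

```text
t 28.2 grip [548.8 -99.3 193.9] shift cm [5.89 0.5  0.34] yang 89.8 turn -0.17604562202053842 q6 -1.89 w 27.8 F [ 0.3  0.2 -2.1]
```

View pics/w25.png

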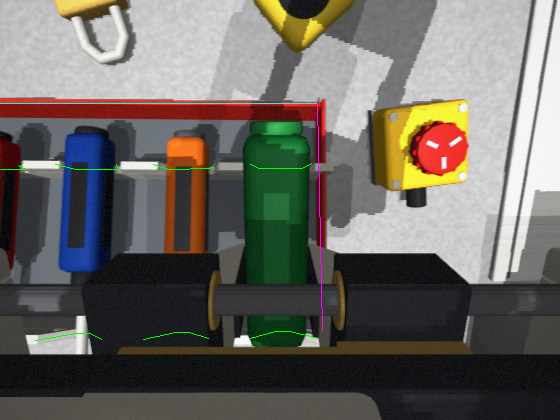

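Emit:
{"fn": "arm_command", "kwargs": {
  "moves": [
    [2,0.4,0.3,-0.2,0],
    [5,0.4,0.3,-0.2,0],
    [5.8,0.4,0.3,-0.2,0],
    [5.8,0.4,0.3,-0.2,0]
  ]
}}

```text
time: 28.65
tool_pos: [553.3, -93.2, 293.6]
tcp_rot: [2.676, 1.537, 2.679]
contact_force: [-0.2, -0.7, -0.5]
grip_width: 27.8
```

Run:
```python
from rk import *
p=np.load('rack2.npy'); go(rp(p,[0,144,0])+[0,0,8],90)
w=cap("wrist"); draw(w,"pics/w26.png",p)
```

```text
t 28.65 grip [548.5 -90.8 134.5] shift cm [ 3.13 -0.34  0.32] yang 90.1 turn 0.14473584909286785 q6 -1.88 w 27.8 F [-0.2 -0.7 -0.5]
```

View pics/w26.png

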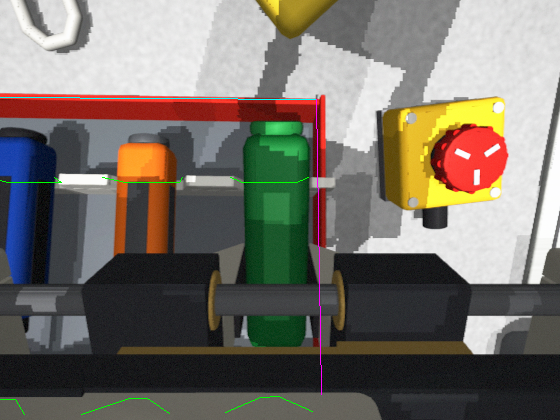

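Emit:
{"fn": "arm_command", "kwargs": {
  "moves": [
    [0.3,-0.4,0.25,0,0],
    [0.8,-0.4,0.25,0,0],
    [1.2,-0.4,0.25,0,0],
    [1.6,-0.4,0.25,0,0],
    [1.9,-0.4,0.25,0,0],
    [2.1,-0.4,0.25,0,0],
    [2.1,-0.4,0.25,0,0]
  ]
}}

```text
time: 29.4
tool_pos: [555.8, -97.2, 273.8]
tcp_rot: [2.659, 1.54, 2.662]
contact_force: [2.0, -1.2, 3.7]
grip_width: 27.6
```

Run:
```python
from rk import *
p=np.load('rack2.npy'); go(rp(p,[0,144,0])+[0,0,8],90)
w=cap("wrist"); draw(w,"pics/w27.png",p)
s=cap("side"); crop(s,220,150,320,250,6,"pics/s27.png")
```

```text
t 29.4 grip [551.5 -94.9 114.7] shift cm [ 1.17  0.11 -0.04] yang 90.1 turn 0.13976931880074517 q6 -1.89 w 27.6 F [ 2.  -1.2  3.7]
```

View pics/w27.png

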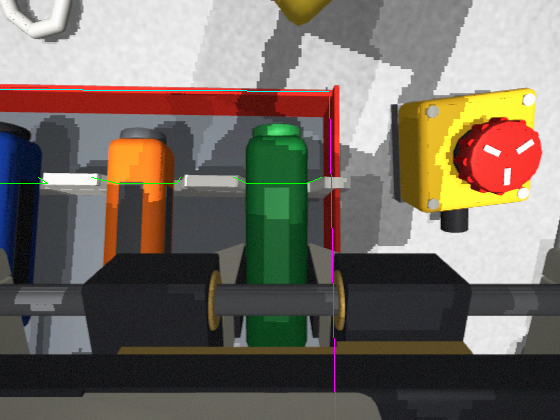

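View pics/s27.png

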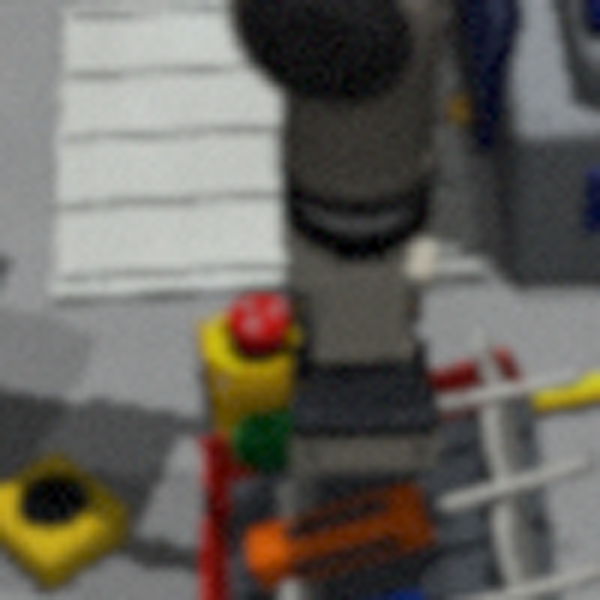

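Emit:
{"fn": "arm_command", "kwargs": {
  "moves": [
    [0.2,0,0,0,0],
    [0.4,0,0,0,0],
    [0.6,0,0,0,0],
    [0.6,0,0,0,0]
  ]
}}

```text
time: 29.9
tool_pos: [555.4, -97.0, 267.4]
tcp_rot: [2.669, 1.539, 2.671]
contact_force: [1.4, 0.2, 4.3]
grip_width: 27.8
```

Emit:
{"fn": "arm_command", "kwargs": {
  "moves": [
    [0.15,0,0,0,0],
    [0.3,0,0,0,0],
    [0.3,0,0,0,0]
  ]
}}

```text
time: 30.2
tool_pos: [555.2, -97.0, 264.1]
tcp_rot: [2.673, 1.538, 2.676]
contact_force: [1.3, -0.4, 4.7]
grip_width: 27.7
```

Emit:
{"fn": "arm_command", "kwargs": {
  "moves": [
    [0.15,0,0,0,0],
    [0.2,0,0,0,0],
    [0.1,0,0,0,0.34],
    [0,0,0,0,0.36],
    [-0.3,0,0,0,0.36],
    [-2,0,0,0,0.38],
    [-6,0,0,0,0.38],
    [-10,0,0,0,0.4],
    [-10,0,0,0,0.4]
  ]
}}

```text
time: 31.1
tool_pos: [558.9, -98.2, 369.2]
tcp_rot: [2.596, 1.546, 2.599]
contact_force: [1.2, 0.6, -1.1]
grip_width: 36.7
```

Run:
```python
from drv import *
w=cap("wrist","pics/w28.png"); s=cap("side"); crop(s,210,60,360,210,4,"pics/s28.png"); t=cap("top"); crop(t,30,70,230,200,4,"pics/t28.png"); cv2.imwrite('pics/t28f.png',t['frame'])
go([500,200,380],90)
```

```text
t 31.25 grip [552.7 -95.5 204.1] shift cm [-16.95  29.84  -5.72] yang 90.2 turn 0.15328471743994498 q6 -1.89 w 36.8 F [0.3 0.4 0. ]
```

View pics/w28.png

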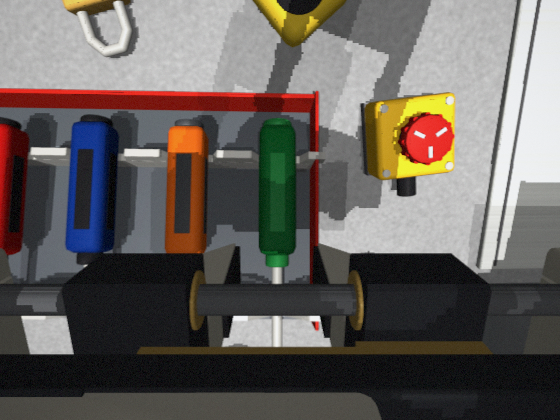

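View pics/s28.png

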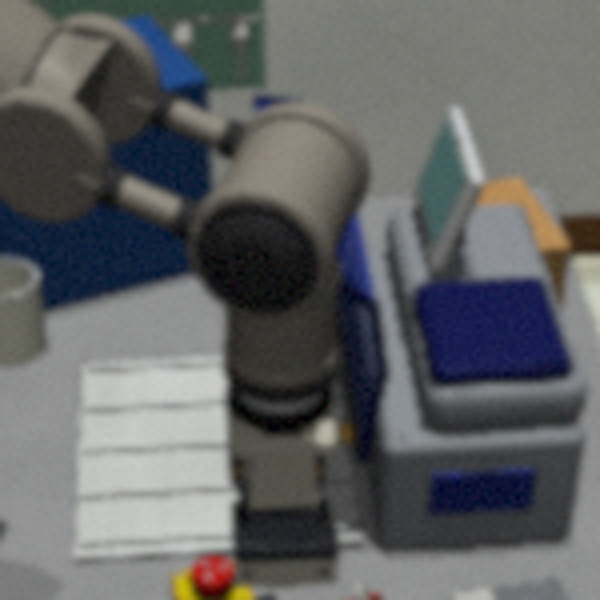

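View pics/t28.png

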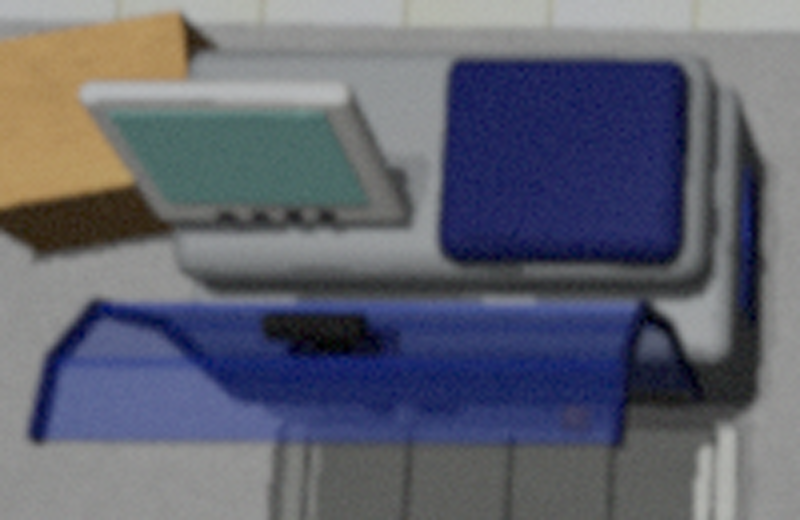

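Run:
```python
from drv import *
t=cap("top"); s=cap("side")
a=pix2z(t,np.array((75,485))/5+[80,180],8);b=pix2z(t,np.array((655,485))/5+[80,180],8);print(a,b,(a+b)/2,np.linalg.norm(a-b))
mid=(a+b)/2; u=(b-a)/np.linalg.norm(b-a); n=np.array([-u[1],u[0],0]); n=n if n[0]>0 else -n
m=mid+140*n; print('machine',m,'n',n,'hinge',m+140*n)
def ray(c,uv):
    d=c['R']@np.linalg.solve(c['K'],[uv[0],uv[1],1.]);return c['o'],d/np.linalg.norm(d)
o1,d1=ray(t,(108.7,152.5));o2,d2=ray(s,(290.5,101))
A=np.c_[d1,-d2];k=np.linalg.lstsq(A,o2-o1,rcond=None)[0];P1=o1+k[0]*d1;P2=o2+k[1]*d2;print(P1,P2)
h=m+140*n
for th in(1.5,1.6,1.7,1.75):
    al=th-np.arctan2(30,236); q=h-n*238*np.cos(al); q[2]=100+238*np.sin(al); print(th,q.round(1),proj(t,q).round(1),proj(s,q).round(1))
```

```text
[359.3169629  441.09792652   8.        ] [366.00244384 123.91203974   8.        ] [362.65970337 282.50498313   8.        ] 317.2563355234581
machine [502.6286155  285.45517585   8.        ] n [0.99977794 0.02107281 0.        ] hinge [642.59752763 288.40536858   8.        ]
[620.29229514 293.4733225  324.56075638] [619.00020617 293.33695796 324.12974314]
1.5 [596.  287.4 333.4] [108.8 162.9] [284.2  99.7]
1.6 [619.5 287.9 336.9] [108.9 151.2] [290.8  98.5]
1.7 [643.3 288.4 338. ] [109.4 139.7] [297.3  97.9]
1.75 [655.1 288.7 337.7] [109.8 134.2] [300.6  97.8]
```

Emit:
{"fn": "arm_command", "kwargs": {
  "moves": [
    [-5,0,-2,0,1],
    [-10,3,-4,0,1],
    [-15,7,-6,0,1],
    [-19,12,-6,0,1],
    [-19,17,-6,0,1],
    [-19,22,-6,0,1],
    [-19,27,-6,0,1],
    [-19,32,-6,0,1],
    [-19,36,-6,0,1],
    [-19,38.5,-6,0,1]
  ]
}}

```text
time: 32.35
tool_pos: [502.7, 285.8, 559.0]
tcp_rot: [2.735, 1.533, 2.738]
contact_force: [0.8, -0.0, -0.1]
grip_width: 91.9
```

Run:
```python
from drv import *
w=cap("wrist","pics/w30.png"); go([555,292,395],90)
s=cap("side"); crop(s,210,30,360,180,4,"pics/s30.png")
print(proj(w,[619,292,333]))
```

```text
t 32.4 grip [495.8 295.1 399. ] shift cm [ 0.17 -0.37  5.93] yang 90.5 turn 0.48604975442263765 q6 -1.19 w 91.8 F [-5.4  2.1 -2.7]
[279.1529005  392.23046094]
```

View pics/w30.png

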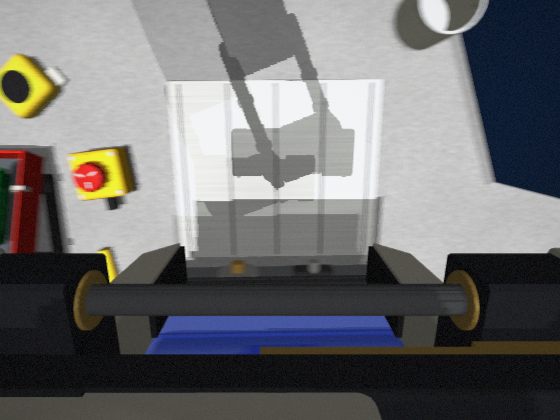

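View pics/s30.png

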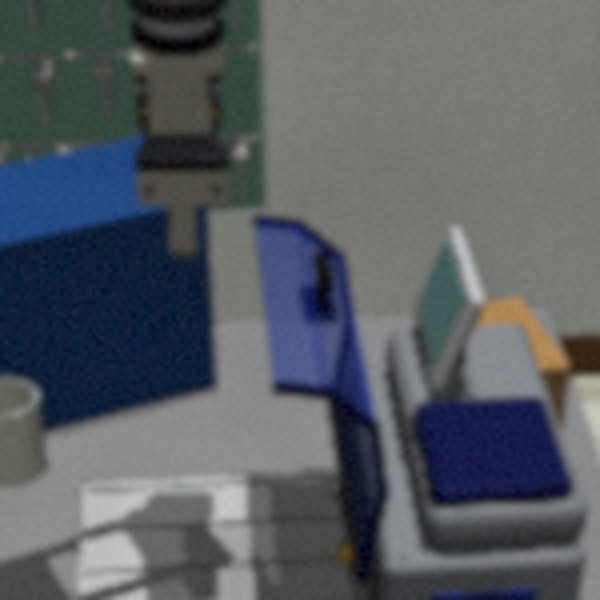

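Emit:
{"fn": "arm_command", "kwargs": {
  "moves": [
    [-1,0,0,0.4,1],
    [-1,0,0,0.4,1]
  ]
}}

```text
time: 32.65
tool_pos: [502.9, 288.7, 568.1]
tcp_rot: [2.728, 1.53, 2.731]
contact_force: [0.5, -0.8, 0.1]
grip_width: 91.7
```

Run:
```python
from drv import *
t,M,o=tool(); print(M.round(3),t,o['joint_positions'].round(3)); go([619,292,415],90)
```

```text
[[-0.037 -0.002  0.999]
 [ 0.016  1.     0.003]
 [-0.999  0.016 -0.037]] [502.85210918 288.6746922  568.12665223] [ 0.382  0.398  1.002  0.03   1.77  -1.186]
t 32.65 grip [496.9 291.3 409.1] shift cm [-1.05  0.06 12.18] yang 90.1 turn 0.1131169711475053 q6 -1.19 w 91.7 F [ 0.5 -0.8  0.1]
```

Emit:
{"fn": "arm_command", "kwargs": {
  "moves": [
    [-1,0,4,0,1],
    [-1,0,8,0,1],
    [-1,0,11,0,1],
    [-1,0,12,0,1],
    [-1,0,12.2,0,1]
  ]
}}

```text
time: 33.15
tool_pos: [627.3, 286.7, 571.9]
tcp_rot: [2.767, 1.529, 2.766]
contact_force: [-1.1, 0.6, -0.0]
grip_width: 91.9
```

Run:
```python
from drv import *
w=cap("wrist","pics/w31.png"); go([619,292,335],90); print(proj(w,[619,292,335]),proj(w,[619,317,335]),proj(w,[619,267,335]))
s=cap("side"); crop(s,210,30,360,180,4,"pics/s31.png")
```

```text
t 33.2 grip [620.4 289.6 413.6] shift cm [7.86 0.12 0.17] yang 89.9 turn -0.050425152305891174 q6 -1.25 w 91.8 F [0.8 0.2 0.2]
[278.10139887 225.42487171] [315.17373555 225.18825357] [240.90700551 225.66226889]
```

View pics/w31.png

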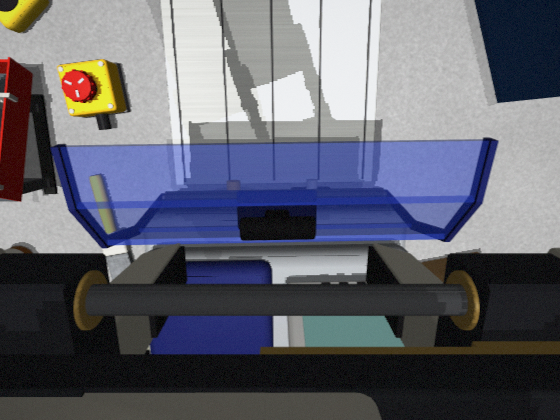

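View pics/s31.png

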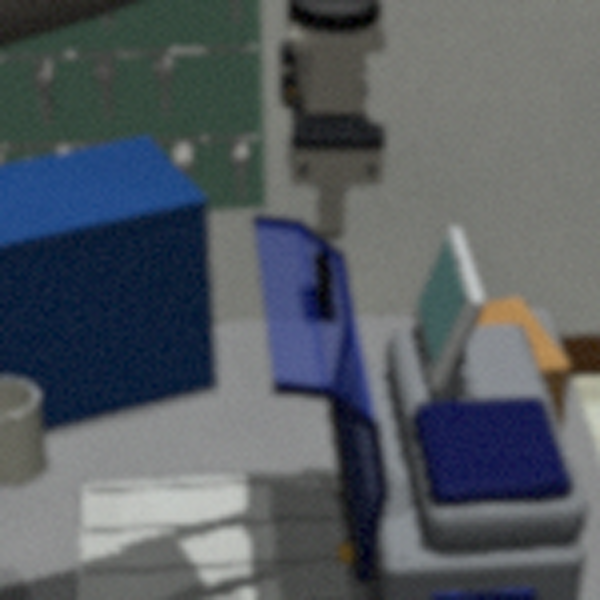

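Emit:
{"fn": "arm_command", "kwargs": {
  "moves": [
    [3,0.1,0.1,0,1],
    [6,0.1,0.1,0,1],
    [7.5,0.1,0.15,0,1],
    [7.5,0.1,0.15,0,1]
  ]
}}

```text
time: 33.65
tool_pos: [623.2, 289.5, 497.0]
tcp_rot: [2.799, 1.527, 2.8]
contact_force: [-0.6, 0.2, 0.5]
grip_width: 91.8
```

Run:
```python
from drv import *
w=cap("wrist","pics/w32.png"); go([619,292,335],90)
s=cap("side"); crop(s,250,50,330,130,7,"pics/s32.png")
```

```text
t 33.7 grip [617.3 292.  339.9] shift cm [ 0.49 -0.01  0.19] yang 90.0 turn 0.005770286233556021 q6 -1.25 w 91.6 F [-0.4  0.1  0.4]
```

View pics/w32.png

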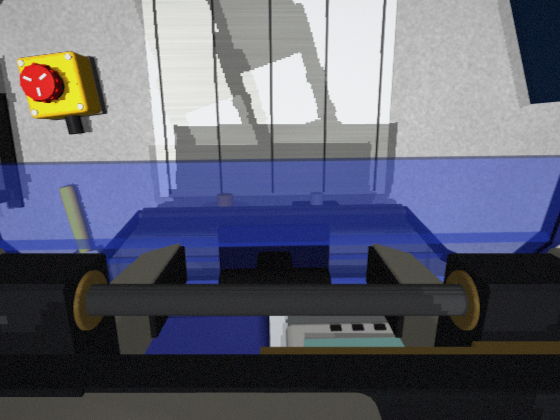

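View pics/s32.png

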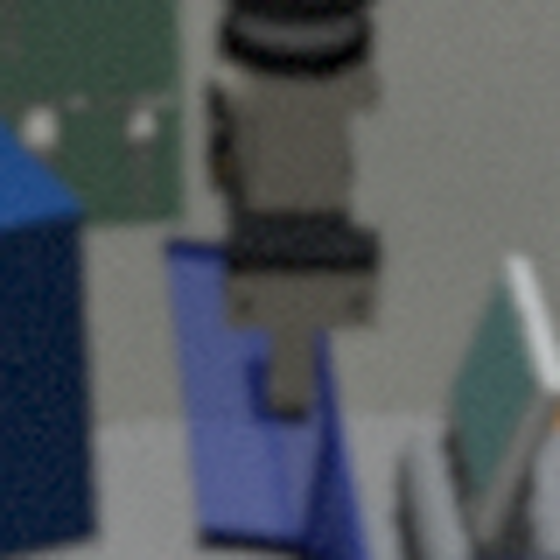

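Emit:
{"fn": "arm_command", "kwargs": {
  "moves": [
    [0.6,0,0.2,0,1],
    [0.6,0,0.2,0,0.5],
    [0.6,0,0.2,0,0.3],
    [0.6,0,0.2,0,0.3],
    [0.6,0,0.2,0,0.3],
    [0.6,0,0.2,0,0.3]
  ]
}}

```text
time: 34.35
tool_pos: [625.4, 289.6, 494.2]
tcp_rot: [2.707, 1.531, 2.707]
contact_force: [0.5, -0.4, 0.6]
grip_width: 56.3
```

Run:
```python
from drv import *
go([619,292,335],90)
t,M,o=tool(); print(M.round(3))
h=np.array([642.6,291,100.]); n=np.array([1,0.0,0])
g=t+M[:,0]*bot.grip_point_offset; v=g-h; print(v, np.hypot(v[0],v[2]))
```

```text
t 34.35 grip [619.6 292.3 335.1] shift cm [ 0.02 -0.03 -0.06] yang 90.0 turn 0.008408991769016438 q6 -1.25 w 56.3 F [ 0.5 -0.4  0.6]
[[-0.036 -0.     0.999]
 [ 0.017  1.     0.001]
 [-0.999  0.017 -0.036]]
[-22.96141403   1.30088434 235.13668426] 236.2551307778541
```

Emit:
{"fn": "arm_command", "kwargs": {
  "moves": [
    [0,0,0,0,0.3],
    [0,0,0,0,0.3],
    [0,0,0,0,0.3]
  ]
}}

```text
time: 34.65
tool_pos: [625.5, 288.8, 494.1]
tcp_rot: [2.764, 1.531, 2.763]
contact_force: [-0.3, -5.3, -0.7]
grip_width: 49.7
```

```bash
cat > arc.py <<'E'
from drv import *
h=np.array([642.6,291,100.])
def rows(n,da,r=None):
    t,M,o=tool(); g=t+M[:,0]*bot.grip_point_offset; v=g-h; a=np.arctan2(v[2],-v[0]); r0=np.hypot(v[0],v[2]); print('a',a.round(3),'theta',(a+.127).round(3),'r',r0.round(1),'g',g.round(1),'F',o['contact_force'].round(1),'w',round(o['grip_width'],1))
    for k in range(1,n+1):
        b=max(a-da*k,-0.127); rr=r0+(238-r0)*min(1,k/4)
        q=h+[-rr*np.cos(b),0,rr*np.sin(b)]; q[1]=g[1]
        print((M.T@(q-g)/10).round(2), b.round(2))
E
python3 -c "
from arc import *
rows(10,0.08)"
```

```text
a 1.474 theta 1.601 r 236.1 g [619.7 291.1 335. ] F [-0.3 -5.3 -0.7] w 49.7
[ 0.28 -0.   -1.87] 1.39
[ 0.71 -0.01 -3.72] 1.31
[ 1.29 -0.02 -5.52] 1.23
[ 2.01 -0.03 -7.28] 1.15
[ 2.92 -0.05 -8.96] 1.07
[  3.95  -0.06 -10.56] 0.99
[  5.11  -0.08 -12.07] 0.91
[  6.38  -0.1  -13.48] 0.83
[  7.77  -0.12 -14.79] 0.75
[  9.25  -0.14 -15.98] 0.67
```

Emit:
{"fn": "arm_command", "kwargs": {
  "moves": [
    [0.25,0,-1.9,0,0.3],
    [0.7,0,-3.7,0,0.3],
    [1.3,0,-5.5,0,0.3],
    [2,0,-7.3,0,0.3],
    [2,0,-7.3,0,0.3]
  ]
}}

```text
time: 35.15
tool_pos: [550.8, 288.4, 474.7]
tcp_rot: [2.867, 1.529, 2.866]
contact_force: [0.5, -5.4, -8.4]
grip_width: 49.6
```

```bash
python3 -c "
from arc import *
rows(10,0.08)
s=cap('side'); crop(s,210,50,340,180,5,'pics/s33.png')"
```

```text
a 1.144 theta 1.271 r 236.9 g [544.5 290.2 315.6] F [ 0.5 -5.4 -8.4] w 49.6
[ 0.9  -0.01 -1.67] 1.06
[ 1.92 -0.02 -3.27] 0.98
[ 3.08 -0.04 -4.78] 0.9
[ 4.35 -0.05 -6.19] 0.82
[ 5.75 -0.07 -7.48] 0.74
[ 7.25 -0.09 -8.65] 0.66
[ 8.84 -0.11 -9.7 ] 0.58
[ 10.5   -0.13 -10.62] 0.5
[ 12.24  -0.15 -11.4 ] 0.42
[ 14.03  -0.17 -12.05] 0.34
```

View pics/s33.png

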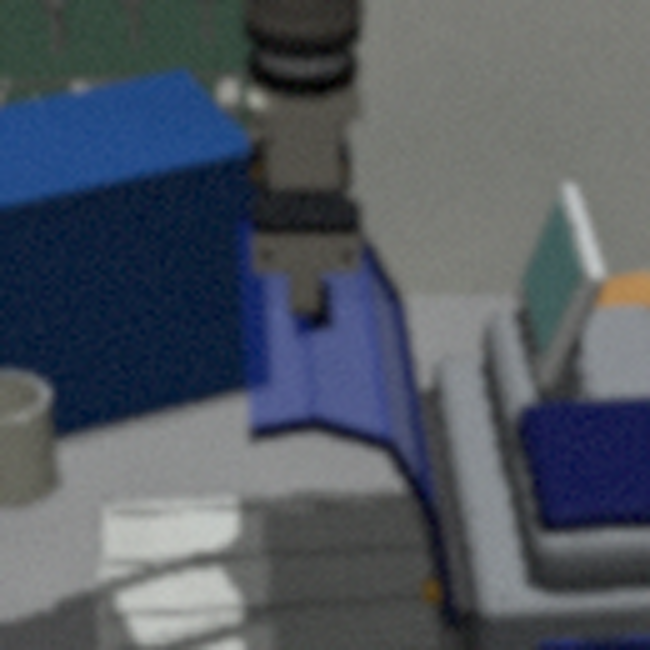

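Guard follows, still gripped. Continue.

Emit:
{"fn": "arm_command", "kwargs": {
  "moves": [
    [0.9,0,-1.7,0,0.3],
    [1.9,0,-3.3,0,0.3],
    [3.1,0,-4.8,0,0.3],
    [4.3,0,-6.2,0,0.3],
    [5.7,0,-7.5,0,0.3],
    [7.2,0,-8.6,0,0.3],
    [7.2,0,-8.6,0,0.3]
  ]
}}

```text
time: 35.9
tool_pos: [461.1, 288.1, 404.6]
tcp_rot: [2.99, 1.526, 2.989]
contact_force: [-2.3, -8.6, -2.4]
grip_width: 49.0
```

```bash
python3 -c "
from arc import *
rows(10,0.08)
s=cap('side'); crop(s,210,70,340,200,5,'pics/s34.png')"
```

```text
a 0.658 theta 0.785 r 238.2 g [454.1 289.1 245.6] F [-2.3 -8.6 -2.4] w 49.0
[ 1.6  -0.01 -1.03] 0.58
[ 3.28 -0.02 -1.93] 0.5
[ 5.03 -0.04 -2.69] 0.42
[ 6.83 -0.05 -3.31] 0.34
[ 8.67 -0.06 -3.79] 0.26
[10.54 -0.07 -4.12] 0.18
[12.44 -0.09 -4.29] 0.1
[14.34 -0.1  -4.32] 0.02
[16.24 -0.11 -4.19] -0.06Traceback (most recent call last):
  File "<string>", line 3, in <module>
    rows(10,0.08)
    ~~~~^^^^^^^^^
  File "arc.py", line 8, in rows
    print((M.T@(q-g)/10).round(2), b.round(2))
                                   ^^^^^^^
AttributeError: 'float' object has no attribute 'round'
```

Emit:
{"fn": "arm_command", "kwargs": {
  "moves": [
    [1.6,-0.2,-1,0,0.3],
    [3.3,-0.3,-1.9,0,0.3],
    [5,-0.4,-2.7,0,0.3],
    [6.8,-0.4,-3.3,0,0.3],
    [8.7,-0.4,-3.8,0,0.3],
    [8.7,-0.4,-3.8,0,0.3]
  ]
}}

```text
time: 36.5
tool_pos: [418.4, 286.6, 318.1]
tcp_rot: [2.889, 1.525, 2.888]
contact_force: [-1.9, 11.9, -3.2]
grip_width: 49.6
```

```bash
sed -i 's/b.round(2))/round(float(b),2))/' arc.py; python3 -c "
from arc import *
rows(6,0.08)
s=cap('side'); crop(s,210,70,340,200,5,'pics/s34.png')"
```

```text
a 0.25 theta 0.377 r 238.7 g [411.3 288.4 159.1] F [-1.9 11.9 -3.2] w 49.6
[ 1.89 -0.02 -0.3 ] 0.17
[ 3.79 -0.04 -0.44] 0.09
[ 5.69 -0.07 -0.43] 0.01
[ 7.59 -0.09 -0.27] -0.07
[ 8.93 -0.1  -0.08] -0.13
[ 8.93 -0.1  -0.08] -0.13
```

View pics/s34.png

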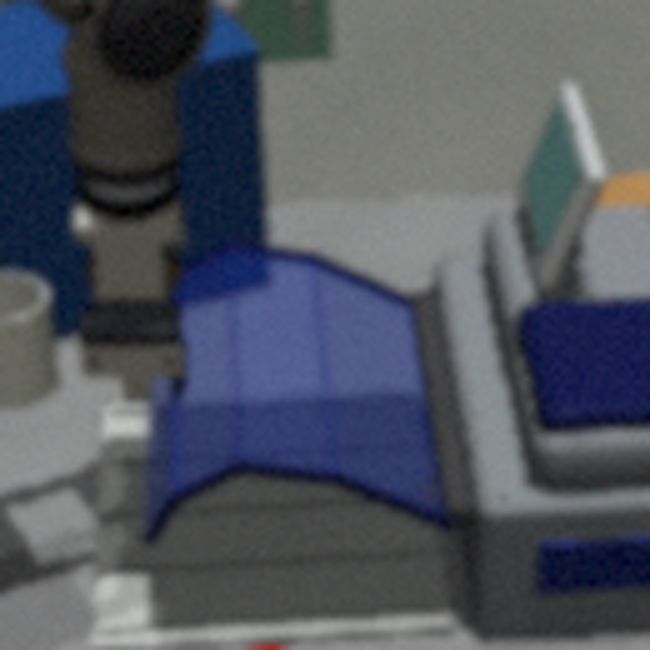

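Emit:
{"fn": "arm_command", "kwargs": {
  "moves": [
    [1,0.15,-0.2,0,0.3],
    [1.9,0.2,-0.35,0,0.3],
    [2.9,0.2,-0.45,0,0.3],
    [3.8,0.2,-0.5,0,0.3],
    [4.8,0.2,-0.5,0,0.3],
    [4.8,0.2,-0.5,0,0.3]
  ]
}}

```text
time: 37.15
tool_pos: [411.0, 287.5, 269.4]
tcp_rot: [3.006, 1.522, 3.006]
contact_force: [-0.0, -11.2, -4.1]
grip_width: 49.7
```

```bash
python3 -c "
from arc import *
rows(6,0.06)
s=cap('side'); crop(s,210,70,340,200,5,'pics/s35.png')"
```

```text
a 0.043 theta 0.17 r 239.5 g [403.3 288.6 110.4] F [ -0.  -11.2  -4.1] w 49.7
[ 1.43 -0.01  0.09] -0.02
[ 2.86 -0.02  0.26] -0.08
[ 4.04 -0.03  0.47] -0.13
[ 4.03 -0.03  0.51] -0.13
[ 4.03 -0.03  0.51] -0.13
[ 4.03 -0.03  0.51] -0.13
```

View pics/s35.png

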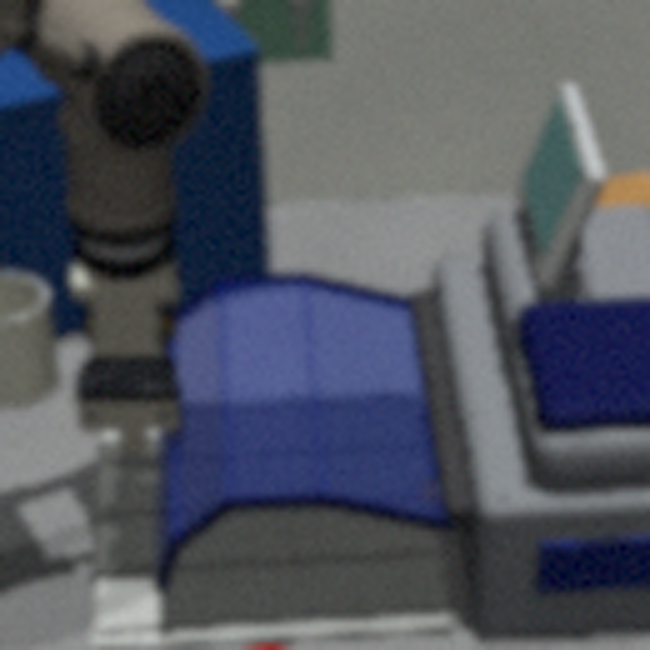

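Emit:
{"fn": "arm_command", "kwargs": {
  "moves": [
    [1,-0.1,0,0,0.3],
    [2,-0.1,0.1,0,0.3],
    [2.9,-0.1,0.2,0,0.3],
    [3.6,-0.1,0.3,0,0.3],
    [4,-0.1,0.4,0,0.3],
    [4.1,-0.1,0.4,0,0.3]
  ]
}}

```text
time: 37.8
tool_pos: [412.8, 287.3, 227.7]
tcp_rot: [2.998, 1.521, 2.998]
contact_force: [-4.7, 4.9, 1.4]
grip_width: 49.4
```

```bash
python3 -c "
from arc import *
rows(1,0.06)
s=cap('side'); crop(s,210,70,340,200,5,'pics/s36.png')"
```

```text
a -0.131 theta -0.004 r 239.7 g [405.  288.4  68.7] F [-4.7  4.9  1.4] w 49.4
[-0.1   0.    0.02] -0.13
```

View pics/s36.png

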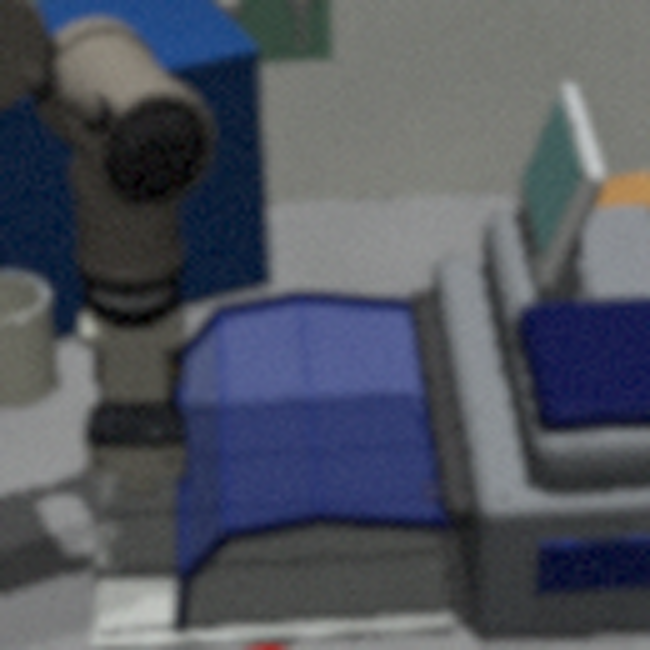

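Emit:
{"fn": "arm_command", "kwargs": {
  "moves": [
    [0.15,0,0,0,0.3],
    [0.3,0,0,0,0.3],
    [0.4,0,0,0,0.3],
    [0.4,0,0,0,0.3]
  ]
}}

```text
time: 38.25
tool_pos: [412.6, 287.3, 226.5]
tcp_rot: [2.981, 1.523, 2.982]
contact_force: [-8.5, -4.5, 31.6]
grip_width: 49.5
```

Emit:
{"fn": "arm_command", "kwargs": {
  "moves": [
    [0,0,0,0,0.3],
    [-0.1,0,0,0,1],
    [-0.1,0,0,0,1],
    [-0.1,0,0,0,1],
    [-0.1,0,0,0,1],
    [-0.1,0,-1,0,1],
    [-3,0,-2,0,1],
    [-8,0,-2,0,1],
    [-12,0,-2,0,1],
    [-14,0,-2,0,1]
  ]
}}

```text
time: 39.25
tool_pos: [398.9, 286.4, 370.7]
tcp_rot: [2.916, 1.527, 2.917]
contact_force: [-0.3, -0.2, -0.9]
grip_width: 91.3
```

```bash
python3 -c "
from drv import *
go([499.5,28,230],90)
s=cap('side'); crop(s,210,90,340,220,5,'pics/s37.png'); w=cap('wrist','pics/w37.png');t=cap('top','pics/t37.png')"
```

```text
t 39.25 grip [392.1 288.  211.7] shift cm [ -2.54 -25.99  10.62] yang 90.0 turn 0.04770407853668246 q6 -1.12 w 91.3 F [-0.3 -0.2 -0.9]
```

View pics/s37.png

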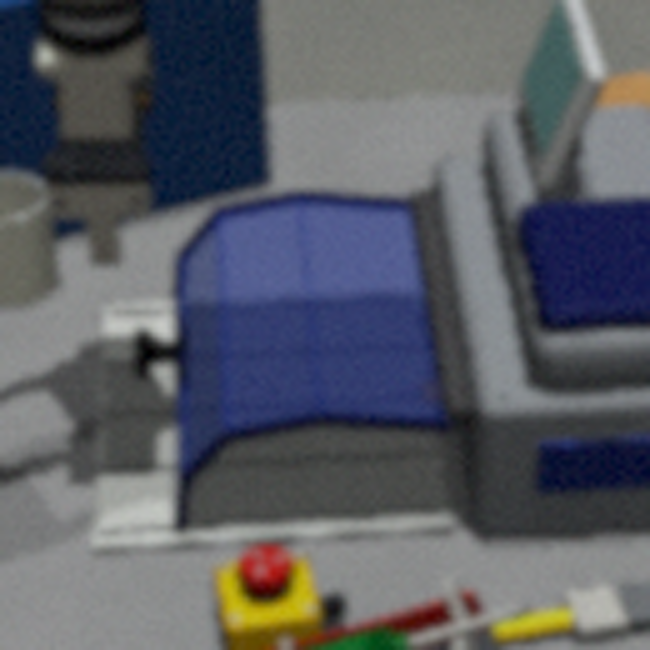

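View pics/t37.png

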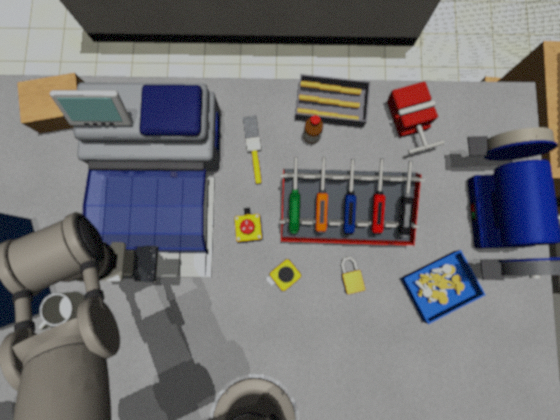

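Emit:
{"fn": "arm_command", "kwargs": {
  "moves": [
    [-2.5,-26,10.6,0,0.75],
    [-2.5,-26,10.6,0,0.75],
    [-2.5,-26,10.6,0,0.75],
    [-2.5,-26,10.6,0,0.75],
    [-2.5,-26,10.6,0,0.75],
    [-2.5,-26,10.6,0,0.75],
    [-2.5,-26,10.6,0,0.75],
    [-2.5,-26,10.6,0,0.75]
  ]
}}

```text
time: 40.2
tool_pos: [505.5, 25.9, 384.3]
tcp_rot: [2.947, 1.522, 2.946]
contact_force: [-0.4, -0.4, 0.2]
grip_width: 69.4
```

Run:
```python
from drv import *
go([499.5,28,130],90); w=cap('wrist','pics/w38.png')
```

```text
t 40.2 grip [497.9  27.4 225.3] shift cm [ 9.51 -0.03  0.62] yang 89.9 turn -0.06421591385220893 q6 -1.67 w 69.4 F [-0.4 -0.4  0.2]
```

Emit:
{"fn": "arm_command", "kwargs": {
  "moves": [
    [4,0,0.3,0,0.75],
    [8,0,0.6,0,0.75],
    [9.5,0,0.6,0,0.75],
    [9.5,0,0.6,0,0.75]
  ]
}}

```text
time: 40.65
tool_pos: [505.3, 29.1, 286.7]
tcp_rot: [2.954, 1.515, 2.957]
contact_force: [0.6, -0.3, 0.6]
grip_width: 68.7
```

Run:
```python
from drv import *
w=cap('wrist','pics/w39.png'); go([499.5,28,75],90); print(proj(w,[499.5,28,76]))
```

```text
t 40.7 grip [498.   30.4 129.5] shift cm [ 5.43 -0.3   0.43] yang 90.1 turn 0.13097222914326778 q6 -1.67 w 69.2 F [0.2 0.2 0.5]
[270.17675971 246.92732499]
```

View pics/w39.png

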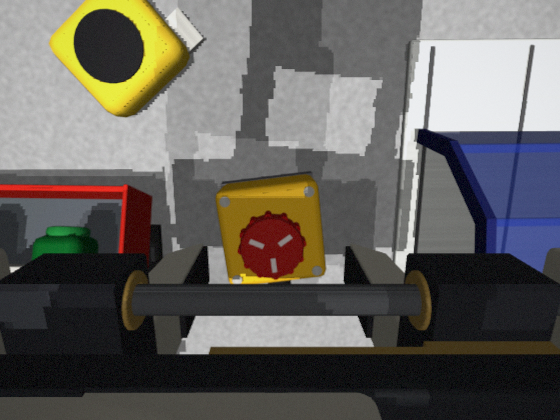

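View pics/w38.png

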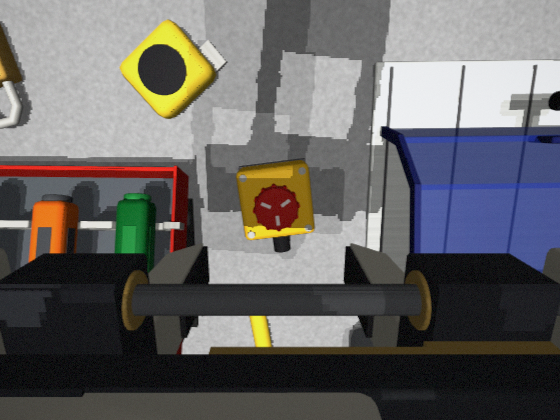

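Emit:
{"fn": "arm_command", "kwargs": {
  "moves": [
    [2,-0.2,0.3,0,0.75],
    [4,-0.2,0.4,0,0.75],
    [5.2,-0.2,0.4,0,0.75],
    [5.4,-0.2,0.4,0,0.75],
    [5.4,-0.2,0.4,0,0.2],
    [5.4,-0.2,0.4,0,0.2],
    [5.4,-0.2,0.4,0,0.2],
    [5.4,-0.2,0.4,0,0.2],
    [5.4,-0.2,0.4,0,0.2],
    [5.4,-0.2,0.4,0,0.2]
  ]
}}

```text
time: 41.7
tool_pos: [507.5, 27.1, 234.7]
tcp_rot: [2.956, 1.52, 2.959]
contact_force: [-0.3, -2.8, 2.8]
grip_width: 39.3
```

Run:
```python
from drv import *
go([499.5,28,75],90); s=cap('side'); crop(s,230,170,300,240,7,'pics/s40.png')
```

```text
t 41.7 grip [499.5  28.6  75.8] shift cm [ 0.07 -0.06 -0.  ] yang 90.1 turn 0.1318710158311518 q6 -1.68 w 39.3 F [-0.3 -2.8  2.8]
```

View pics/s40.png

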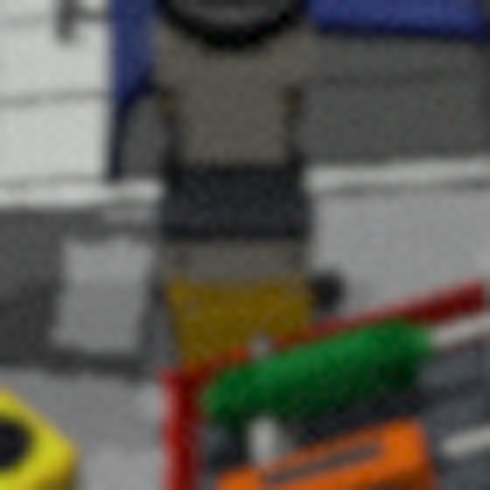

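Emit:
{"fn": "arm_command", "kwargs": {
  "moves": [
    [0,0,0,7,0.2],
    [0,0,0,14,0.2],
    [0,0,0,21,0.2],
    [0,0,0,28,0.2],
    [0,0,0,35,0.2],
    [0,0,0,42,0.2],
    [0,0,0,46,0.2],
    [0,0,0,46,0.2],
    [0,0,0,46,0.2]
  ]
}}

```text
time: 42.65
tool_pos: [507.9, 27.6, 235.2]
tcp_rot: [-2.557, 1.521, 2.927]
contact_force: [1.0, 5.0, 5.3]
grip_width: 39.4
```

Run:
```python
from drv import *
go([499.5,28,75],90); w=cap('wrist','pics/w41.png'); print(bot.get_obs()['moment'].round(2))
```

```text
t 42.65 grip [500.2  29.3  76.2] shift cm [ 0.12 -0.14  0.05] yang 44.3 turn -45.73413243328869 q6 -0.87 w 39.4 F [1.  5.  5.3]
[ 1.51 -0.78 -0.03]
```

View pics/w41.png

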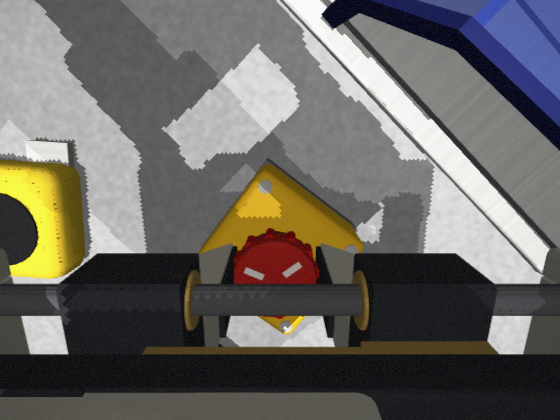

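Emit:
{"fn": "arm_command", "kwargs": {
  "moves": [
    [0,0,0,46,0.6],
    [0,0,0,46,0.75],
    [0,0,0,46,0.75],
    [0,0,0,46,0.75],
    [-4,0,0,46,0.75],
    [-8,0,0,46,0.75],
    [-13,0,0,46,0.75]
  ]
}}

```text
time: 43.4
tool_pos: [513.5, 25.9, 364.5]
tcp_rot: [-1.718, 1.516, 2.963]
contact_force: [2.3, -0.1, -0.6]
grip_width: 68.8
```

Run:
```python
from drv import *
w=cap('wrist','pics/w42.png'); s=cap('side','pics/s42f.png'); crop(s,210,150,340,280,5,'pics/s42.png'); go([400,28,260],90)
```

```text
t 43.5 grip [509.3  27.1 211.5] shift cm [ -4.42 -11.11   0.2 ] yang -1.7 turn 88.3158091852975 q6 -0.07 w 68.4 F [1.1 0.  0.4]
```

View pics/w42.png

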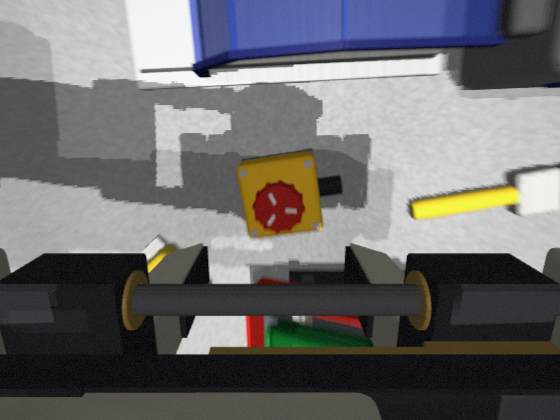

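View pics/s42.png

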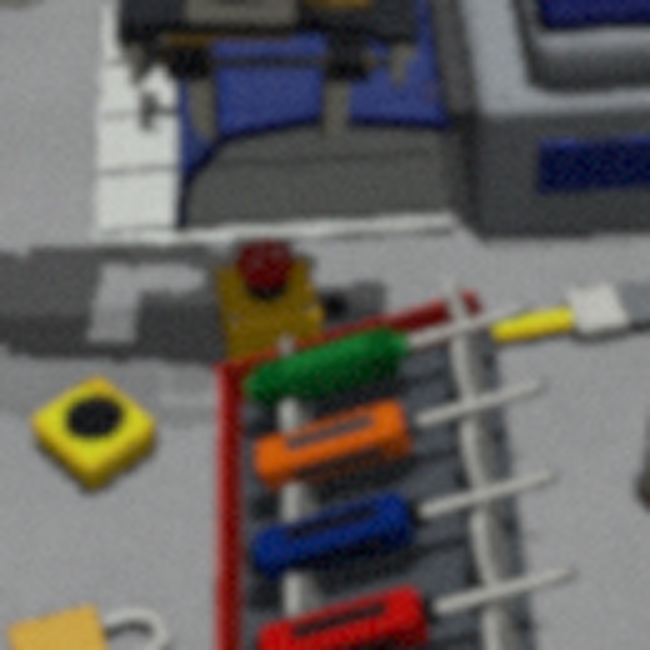

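Emit:
{"fn": "arm_command", "kwargs": {
  "moves": [
    [-4,-4,0,0,0.75],
    [-8,-8,0,0,0.75],
    [-11,-12,0,0,0.75],
    [-11,-12,0,0,0.75],
    [-11,-12,0,0,0.75],
    [-11,-12,0,0,0.75]
  ]
}}

```text
time: 44.1
tool_pos: [399.9, 28.2, 484.1]
tcp_rot: [-1.741, 1.531, 2.943]
contact_force: [0.6, -0.5, -0.9]
grip_width: 68.9
```

Run:
```python
from drv import *
s=cap('side','pics/s43f.png'); t=cap('top','pics/t43.png')
def st(f):
    im=f[192:215,250:278].astype(int); b,g,r=im[...,0],im[...,1],im[...,2]
    m=(r>1.8*g)&(r>1.5*b)&(r>50); v,u=np.nonzero(m); return m.sum(),(v.mean()+192).round(2),(u.mean()+250).round(2),v.min()+192,v.max()+192
print('start',st(cv2.imread('pics/side0.png'))); print('latched',st(cv2.imread('pics/s4.png'))); print('now',st(s['frame']))
p=np.load('rack2.npy'); draw(s,'pics/s43.png',p,220,190,340,340,4); crop(t,225,150,425,260,4,'pics/t43c.png')
crop(s,210,90,340,220,5,'pics/s43m.png'); go([0,0,0])
```

```text
start (np.int64(76), np.float64(201.96), np.float64(262.66), np.int64(198), np.int64(206))
latched (np.int64(68), np.float64(203.37), np.float64(261.76), np.int64(198), np.int64(208))
now (np.int64(79), np.float64(202.13), np.float64(262.65), np.int64(198), np.int64(207))
t 44.2 grip [393.8  29.6 324.5] shift cm [ 34.02 -37.9    4.35] yang -1.7 turn None q6 -0.09 w 68.9 F [ 0.   0.1 -0.1]
```

View pics/t43.png

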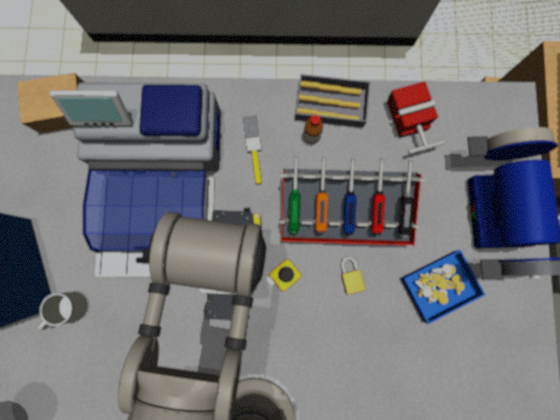

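View pics/s43.png

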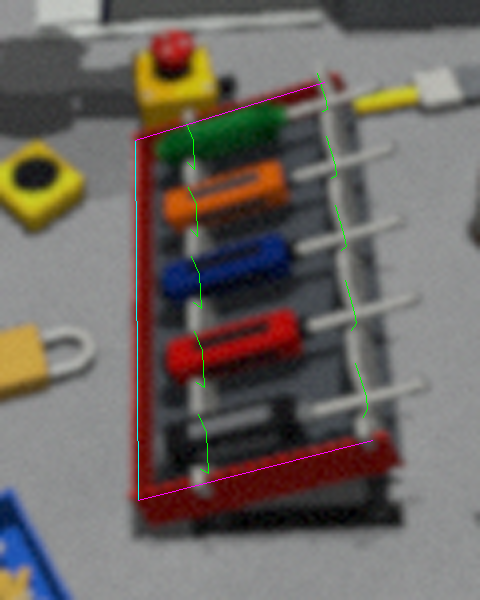

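View pics/s43m.png

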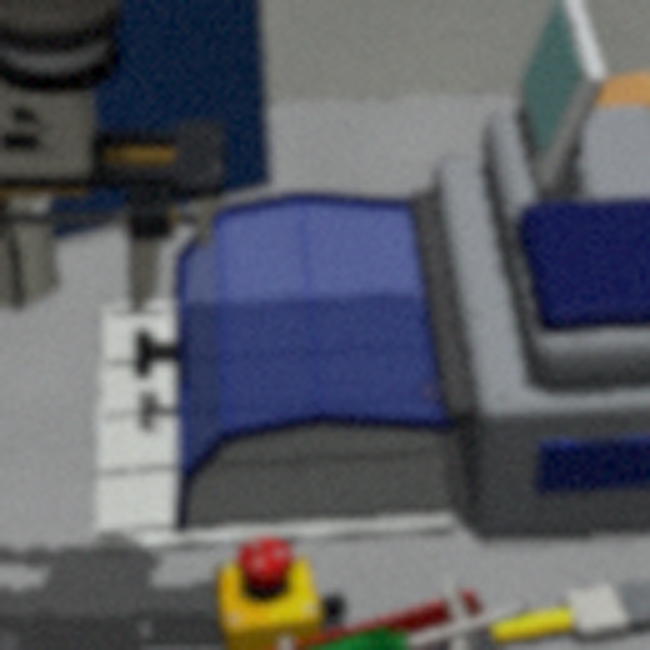

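View pics/t43c.png

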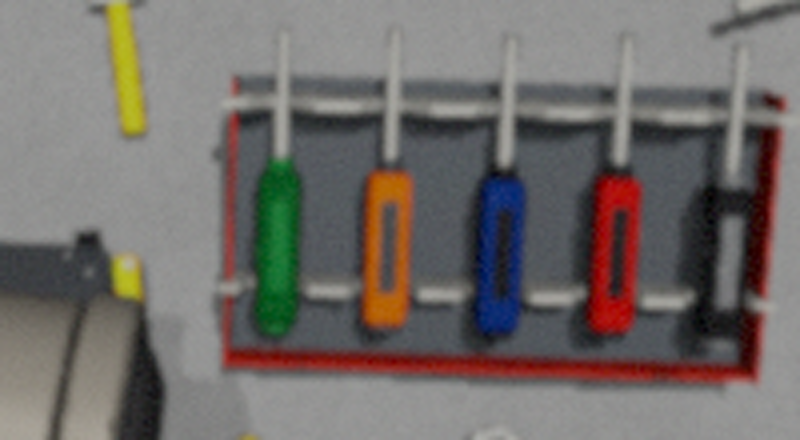

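```bash
python3 -c "
from plant import bot
print(bot.close_job(), bot.get_obs()['time'])"
```

```text
the job is handed in; nothing more can be done
the job is handed in; nothing more can be done
```

The job is done in the order asked and handed in at about 44 s; no verdict came back.

- **Emergency stop:** I pressed it to its end stop (22 N). Afterwards the side camera showed the head about 1.4 px lower, which fits the latched height.
- **Screwdrivers:** All four were on the bed. Red went to lane 1, blue to lane 2, orange to lane 3 and green to lane 4. The black and grey driver was already properly seated in lane 0, so I left it there.
- **Guard:** With the bed clear I swung it down by its handle. It stopped against the end stop at 31.6 N with the handle about 69 mm above the bench; the nominal closed height is 70 mm.
- **Release:** I turned the head about 46° clockwise and let go.

**Last checks:** In the final top and side pictures all five drivers lie in their lanes, handle low in the front notch and shank in the rear. The guard is fully down. The stop head reads 202.1 px in the side camera, against 202.0 at the start and 203.4 when latched, so it is up. The bystanders look untouched and the gripper is clear of everything.

- **Camera offset:** The wrist and top cameras disagreed by about 4 mm in y. I moved the rack estimate by 3.5 mm and lined up each notch by the wrist camera.
- **Extra turn:** While letting go of the stop I repeated the turn by mistake, so the opening fingers turned a little further. The button still sprang up normally.
- **Tool tilt:** The tool built up about 2 to 3° of tilt over the run, without visible effect.

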